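Netsuke into the drying chest

TASK

Put the evening's finished netsuke away to dry: slide the chest's cover fully open, set every finished carving lying about on the bench into the well, side by side on its floor, then slide the cover fully shut and only after that set the vent lever straight up. The carvings are delicate, so hold them lightly (never a squeeze above 60 N in all, both fingers added) and set them down rather than letting them fall; leave the half-carved monkey, pot, loupe, whetstone and burnisher where they are.

Things in the scene. Friction and masses are not known exactly. Their poses are not given: they have to be found in the camera images.
- chest: low drying chest of pale wood, fixed: one undivided well 130 (x) x 270 (y) inside, walls 8 thick and 56 high, green floor 10 above the bench, 48 from floor to cover. Origin: centre of its underside. +x: the way the cover opens (away from the robot, within 0.2 rad); +y: to the vent lever on its left end. Dark rails (6 wide, tops 72 high) along both ends (y = +-140), from the near wall to x = 233
- tray (a point): centre of the chest's well, on its floor (10 above the bench); same axes as the chest
- cover (a joint): the chest's flat sliding cover, 146 (x) x 272 (y) x 6, top 64 above the bench: 0 = fully shut, 0.150 m = fully open, baring the whole well; it opens along the chest's +x with about 1.5 N of friction and stays where it is left. It starts between 0 and 0.02
- cover_grip (a point): grip point of the cover: a dark upright bar across the middle of its top, 14 thick (chest x), 70 long (chest y), 22 high; this point lies 12 above the cover's top and 10 below the bar's top and moves with the cover
- vent (a joint): the vent lever, rad: 0 = leaning 0.6 rad towards the robot (chest -x), 0.6 = straight up, 1.2 = leaning 0.6 rad away. It turns about an axis along the chest's y, needs about 1 N at the knob, and stays where it is left. It starts between 0 and 0.2
- vent_pivot (a point): the lever's pivot, 52 above the bench, 185 to the chest's +y of its origin, on a grey block 60 x 40 x 44 high against the chest's left end
- vent_knob (a point): centre of the lever's red crossbar knob (a cylinder 16 in diameter, 26 long, along the chest's y), 70 from the pivot along the lever; moves with the lever. The rod is 8 thick
- rabbit: finished boxwood netsuke: a crouching rabbit, 42 long (x) x 30 wide (y) x 36 high; 30 to 65 g, near-vertical sides; grip across its y. Delicate: squeeze (both fingers added) below 60 N, about 20 N a finger is right; never let it fall 3 cm. Origin: centre of its underside, z up. May be absent (None). Starts upright on the bench right of the chest, any yaw
- tortoise: finished boxwood netsuke: a tortoise, 46 long (x) x 34 wide (y) x 28 high, shell sides upright up to 20; 30 to 65 g, near-vertical sides; grip across its y. Delicate: squeeze (both fingers added) below 60 N, about 20 N a finger is right; never let it fall 3 cm. Origin: centre of its underside, z up. May be absent (None). Starts upright on the bench right of the chest, any yaw
- owl: finished boxwood netsuke: a squat owl, 40 deep (x) x 32 wide (y) x 38 high; 30 to 65 g, near-vertical sides; grip across its y. Delicate: squeeze (both fingers added) below 60 N, about 20 N a finger is right; never let it fall 3 cm. Origin: centre of its underside, z up. May be absent (None). Starts upright on the bench right of the chest, any yaw
- persimmon: finished boxwood netsuke: an orange-stained persimmon fruit with four leaves on top, 36 (x) x 36 (y) x 33 high; 30 to 65 g, near-vertical sides; grip across its y. Delicate: squeeze (both fingers added) below 60 N, about 20 N a finger is right; never let it fall 3 cm. Origin: centre of its underside, z up. May be absent (None). Starts upright on the bench right of the chest, any yaw
- frog: finished boxwood netsuke: a sitting frog, 40 long (x) x 34 wide (y) x 34 high; 30 to 65 g, near-vertical sides; grip across its y. Delicate: squeeze (both fingers added) below 60 N, about 20 N a finger is right; never let it fall 3 cm. Origin: centre of its underside, z up. May be absent (None). Starts upright on the bench right of the chest, any yaw
- monkey: half-carved boxwood monkey, 36 x 34 x 66 high, standing on the iron turntable (disc of 120 diameter, top 38 above the bench). Origin: centre of its underside. Not part of the job: leave it where it is
- pot: lidded blue porcelain pot, 76 diameter, 77 high. Origin: centre of its underside. Not part of the job: leave it where it is
- loupe: tarnished brass loupe lying flat, 48 diameter, 8 thick, flat handle of 60 towards its -x. Origin: centre of its underside. Not part of the job: leave it where it is
- whetstone: pale grey whetstone, 60 (x) x 150 (y) x 22 high. Origin: centre of its underside. Not part of the job: leave it where it is
- burnisher: walnut burnishing stick lying flat, 160 long (x), 11 wide, 10 high. Origin: centre of its underside. Not part of the job: leave it where it is
There are look-alikes about, which are no part of the job. Leave any green or grey look-alike of the frog alone. Leave any purple look-alike of the owl alone.

How it is judged:
By the outcome, as a careful person would: the job done as asked, in the order asked, and still so for the second after the job is handed in, with the robot touching nothing.
Of rabbit, tortoise, owl, persimmon, frog only 3 to 5 are there at a start; the rules pass over those that are not, and their reading is None.
At some moment in a run one of rabbit, tortoise, owl, persimmon, frog may be knocked a few centimetres aside while the robot is not near it.
It also fails if it takes over 210 s, if anything falls off the work surface, if the arm or the gripper's body presses on something with over 40 N, if the wrist force passes 120 N, or if a joint passes its speed limit or range.

ROBOT

A 6-joint arm with a two-finger parallel gripper is mounted at the origin on the work surface. World frame = base frame: x ahead of the robot, y to its left, z up, the work surface at z = 0. Lengths are in m, angles in rad, forces in N, time in s.
With the tool pointing down it reaches from about 0.25 to 0.725 m from the base axis. Payload 4 kg.
Tool frame: the origin (TCP) lies on the centre line of the jaws, within the pads' length; the fingertips stand 22 mm ahead of it and the grasp point (between the pads) lies 3 mm ahead of it (bot.tip_reach is the distance from the TCP to the fingertips, in m); z points along the fingers, y is the line along which they close (so a half turn about z gives the same grasp; the last joint's range is limited). The gripper opens to 85 mm and grips with 20 to 120 N. Pads are 22 mm wide; open, the fingers measure 114 mm over their backs; the gripper's body (76 mm by 85 mm) begins 54 mm behind the grasp point. The pads swing forward as they close: fully open they stand 13 mm farther back than shut.
Start: joints at [1.166, 0.241, 0.005, 1.335, 0, 1.571], TCP at [0.197, 0.46, 0.253] pointing down, gripper open.
Joint ranges: [-2.72, 2.72], [-1.05, 1.87], [-1.09, 1.28], [-1.99, 2.15], [-1.42, 1.44], [-3.14, 3.14]. Speed limits (rad/s): [2.79, 2.79, 3.14, 3.14, 3.14, 3.14].

INTERFACE

Orientations are given as a unit quaternion [x, y, z, w].
In Python, from workcell import bot gives the robot as it stands. The module is installed in compiled form; this text tells all that it offers.
- The arm moves only by the tool apply_moves, never from a script. Its argument "commands" is a list of rows, each a list of 4 numbers: the shift along the tool's x, y, z scaled (see below), then the turn about the tool's z scaled (see below). In form: [[tx, ty, tz, roll], ...]. A call has exactly 5 rows; each row shifts and turns the commanded pose from where the row before left it, along the tool's axes as they then stand; what a row does not reach is not made up. The controller multiplies each number of a shift by 20 mm and each number of a turn by 60 degrees. A row lasts 1/12 s, in which the tool goes at most 41.7 mm and 7.16 degrees, less where a joint would pass 70% of its speed; a pose out of reach is approached as far as the arm can. A call with a number of a shift or a turn outside -1 to 1 is refused whole. A call with a gripper value outside its range is refused whole. "claw" is the closure, from 0 (fully open) to 1 (shut), set as the call begins (left out, the last holds). The fingers move at their own pace and stop on an object; the grip force is fixed at half the most. Time passes only in rows, so rows that do not move let the fingers close, or fill a call up. It gives the time, the measured TCP pose, the force, the opening and the grip force at its end, in the units of the state.
- bot.get_obs(): the state, without advancing time (a new reading comes with each control period).
- bot.camera(name): name is "side" or "top" or "wrist"; returns a dict with "image" (400x640x3 uint8, blue, green, red), "camera_matrix" (3x3 intrinsics, pixels), "R" (3x3) and "t" (3): a world point X has camera coordinates R X + t. Camera axes: x right, y down, z forward; pixel columns grow to the right and rows downward; lengths in m; the calibration is good to about 2 mm. A picture is of the moment at which its call begins. There is no depth.
- bot.job_done(): hands the job in; it is judged then, once.
The state is a dict: "clock": time; "joint_pos": joint angles; "joint_vel": joint speeds; "tau": joint torques, N m; "eef_pos": TCP position; "tool_rot": TCP orientation; "ft_force": force on the tool from outside, world axes, zero at the start; "ft_torque": the same for the moment, N m; "grip_width": finger opening in m; "grasp_force": force on a finger pad.
Only numpy, scipy, OpenCV 4.12 (cv2) and the standard library are available. Lean on these libraries where they do the work, as an engineer would, in place of code of your own. Each camera call takes 0.05 s, during which the arm holds its last target. There are 200 camera calls.

## Working session

There is one attempt and no reset: what is moved stays moved. The work goes in short steps, Python scripts to look and compute and a tool call to move; the robot and the scene stay as the last step left them, time stands still between calls to the robot, and variables do not carry over. Pictures are saved under pics/ and viewed, at most 14 in all, crops included, and the job is handed in when it is done.

Besides the shell and the picture viewer there is one more tool, called after "Emit:" as name([rows], argument=value, ...), one row to a line, values as JSON. apply_moves: Moves the arm, as the interface text tells. Shifts and turns lie within -1 to 1; 1 stands for 20 mm of shift or 60 degrees of turn. Its arguments: {"type":"object","properties":{"commands":{"type":"array","items":{"type":"array","items":{"type":"number","minimum":-1,"maximum":1}}},"claw":{"type":"number"}},"required":["commands"]}

```bash
mkdir -p pics; cat > h.py <<'E'
import numpy as np, cv2, json
from workcell import bot
def snap(n,tag):
    c=bot.camera(n); cv2.imwrite(f'pics/{tag}.png',c['image'])
    np.savez(f'pics/{tag}.npz',K=c['camera_matrix'],R=c['R'],t=c['t']); return c
def load(tag):
    d=np.load(f'pics/{tag}.npz'); return dict(image=cv2.imread(f'pics/{tag}.png'),camera_matrix=d['K'],R=d['R'],t=np.ravel(d['t']))
def ray(c,u,v,z):
    R=np.array(c['R']);t=np.ravel(c['t']);o=-R.T@t
    d=R.T@np.linalg.solve(c['camera_matrix'],[u,v,1.]); return o+d*(z-o[2])/d[2]
def proj(c,X):
    p=np.array(c['camera_matrix'])@(np.array(c['R'])@np.array(X)+np.ravel(c['t'])); return p[:2]/p[2]
def st():
    o=bot.get_obs(); print({k:np.round(o[k],3).tolist() for k in('clock','joint_pos','eef_pos','tool_rot','ft_force','grip_width','grasp_force')})
E
python3 - <<'E'
from h import *
st()
for n in('top','side'):
    c=snap(n,n+'0'); print(n,np.round(-np.array(c['R']).T@np.ravel(c['t']),3), np.round(c['R'],2).tolist())
E
```

```text
{'clock': 0.0, 'joint_pos': [1.166, 0.241, 0.004, 1.335, -0.0, 1.571], 'eef_pos': [0.197, 0.459, 0.252], 'tool_rot': [0.201, 0.98, -0.001, -0.0], 'ft_force': [0.524, -0.12, -0.07], 'grip_width': 0.086, 'grasp_force': 0.0}
top [ 0.388 -0.095  1.149] [[0.0, -1.0, 0.0], [-0.99, -0.0, -0.14], [0.14, -0.0, -0.99]]
side [ 0.346 -0.905  0.765] [[0.98, -0.21, 0.01], [-0.12, -0.62, -0.77], [0.17, 0.76, -0.63]]
```

View pics/top0.png

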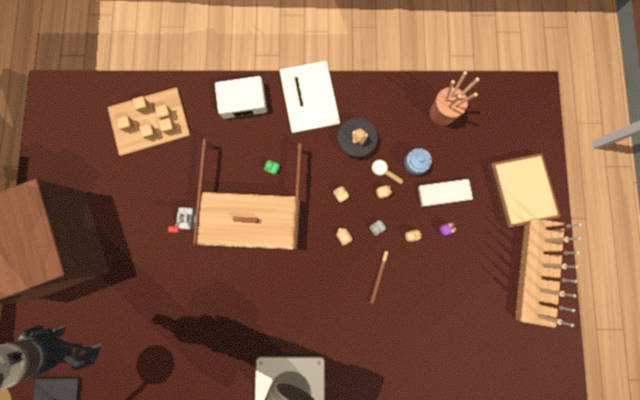

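View pics/side0.png

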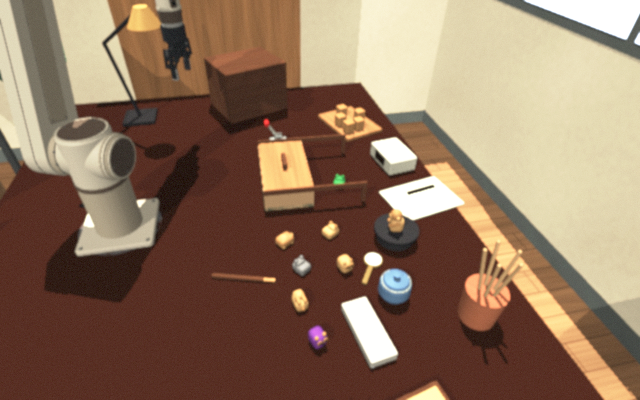

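```bash
python3 - <<'E'
from h import *
a=load('top0')['image'][180:260,320:470]; b=load('side0')['image'][210:330,260:380]
a=cv2.resize(a,None,fx=4,fy=4,interpolation=cv2.INTER_CUBIC); b=cv2.resize(b,(320,320),interpolation=cv2.INTER_CUBIC)
s=np.zeros((640,600,3),np.uint8)
b=cv2.resize(load('side0')['image'][215:320,265:370],(270,270),interpolation=cv2.INTER_CUBIC)
o=np.zeros((600,600,3),np.uint8); o[:320,:600]=a; o[325:595,:270]=b
b=cv2.resize(load('top0')['image'][190:255,160:305],None,fx=2.2,fy=2.2,interpolation=cv2.INTER_CUBIC); o[325:325+b.shape[0],275:275+b.shape[1]]=b
cv2.imwrite('pics/c1.png',o)
c=load('top0'); hsv=cv2.cvtColor(c['image'],cv2.COLOR_BGR2HSV)
for p in[(341,194),(384,192),(344,237),(414,236),(378,228),(448,229),(272,167)]: print(p,np.round(ray(c,*p,.03),3),hsv[p[1],p[0]])
E
```

```text
(341, 194) [ 0.564 -0.148  0.03 ] [ 19  99 249]
(384, 192) [ 0.57  -0.276  0.03 ] [ 24  79 255]
(344, 237) [ 0.436 -0.156  0.03 ] [ 24  76 255]
(414, 236) [ 0.439 -0.362  0.03 ] [ 17 109 251]
(378, 228) [ 0.463 -0.256  0.03 ] [ 15  29 193]
(448, 229) [ 0.46  -0.463  0.03 ] [148 112 205]
(272, 167) [0.646 0.059 0.03 ] [ 64 112 205]
```

View pics/c1.png

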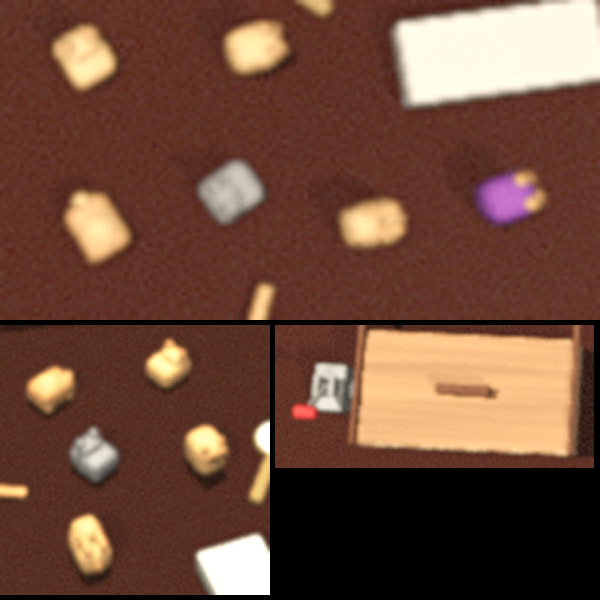

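```bash
python3 - <<'E'
from h import *
c=load('top0'); im=c['image']; hsv=cv2.cvtColor(im,cv2.COLOR_BGR2HSV)
roi=np.zeros(im.shape[:2],np.uint8); roi[180:262,185:310]=1
m=((hsv[...,2]>150)&(hsv[...,0]>8)&(hsv[...,0]<30)).astype(np.uint8)*roi
n,l,s,ce=cv2.connectedComponentsWithStats(m); k=1+np.argmax(s[1:,4]); print(s[k])
cn=max(cv2.findContours((l==k).astype(np.uint8),0,2)[0],key=cv2.contourArea)
b=cv2.boxPoints(cv2.minAreaRect(cn)); W=np.array([ray(c,*p,.064) for p in b]); print(np.round(b,1).tolist(),np.round(W,3).tolist(),np.round(W.mean(0),4))
for i in range(4): d=W[(i+1)%4]-W[i]; print(np.hypot(*d[:2]),np.degrees(np.arctan2(d[1],d[0])))
red=((hsv[...,1]>170)&((hsv[...,0]<6)|(hsv[...,0]>174))&(hsv[...,2]>150)); red[:,:150]=0;red[:,200:]=0
print('knob',ray(c,*np.argwhere(red).mean(0)[::-1],.11),red.sum())
cv2.imwrite('pics/c2.png',cv2.resize(im[130:255,160:310],None,fx=4.6,fy=4.6,interpolation=cv2.INTER_CUBIC))
# side view cover knob
c=load('side0')
E
```

```text
[ 197  180  102   70 5210]
[[196.5, 244.60000610351562], [199.8000030517578, 175.3000030517578], [298.29998779296875, 180.0], [295.0, 249.3000030517578]] [[0.413, 0.264, 0.064], [0.613, 0.264, 0.064], [0.6, -0.023, 0.064], [0.4, -0.015, 0.064]] [0.5067 0.1224 0.064 ]
0.200160699176253 -0.07236468935965112
0.2866166883755225 -92.72525625117055
0.19979221663547145 177.87589886865248
0.2794484777041607 87.30856595336957
knob [0.45226577 0.3153436  0.11      ] 30
```

View pics/c2.png

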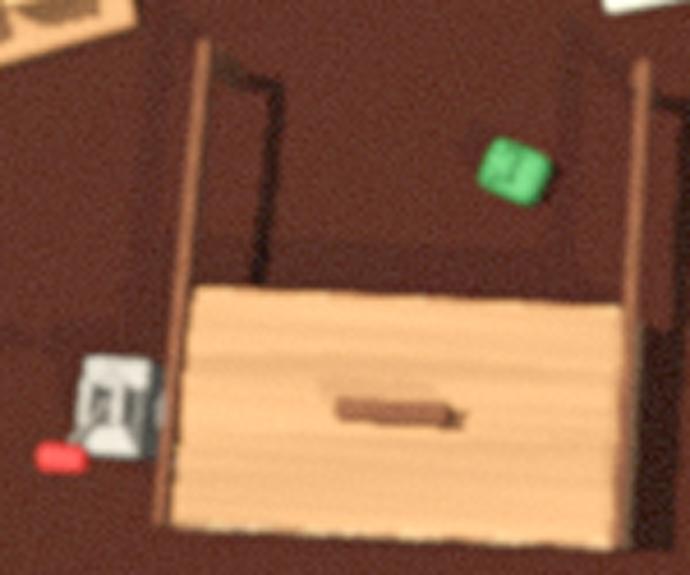

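```bash
python3 - <<'E'
from h import *
c=load('top0')
g=lambda x,y,z:ray(c,160+(x+.5)/4.6-.5,130+(y+.5)/4.6-.5,z)[:2]
A,B=g(204,40,.072),g(159,523,.072); C,D=g(642,60,.072),g(630,548,.072)
for n,p,q in(('L',A,B),('R',C,D),('far',A,C),('near',B,D)): d=p-q; print(n,p.round(4),q.round(4),np.hypot(*d).round(3),np.degrees(np.arctan2(d[1],d[0])).round(2))
P=[g(*x,.064) for x in((197,286),(622,305),(614,546),(172,525))]; print('cover',np.round(P,4).tolist(),np.mean(P,0).round(4))
for i in range(4): d=P[(i+1)%4]-P[i]; print(np.hypot(*d).round(3),np.degrees(np.arctan2(d[1],d[0])).round(2))
print('bar',g(337,408,.086),g(450,414,.086),'block',[g(*x,.044).round(3) for x in((85,356),(152,358),(148,458),(74,452))],'knob',g(61,457,.112))
print('rail xaxis mid', )
E
```

```text
L [0.7221 0.2539] [0.4169 0.268 ] 0.306 -2.64
R [ 0.7094 -0.0246] [ 0.4017 -0.0202] 0.308 -0.83
far [0.7221 0.2539] [ 0.7094 -0.0246] 0.279 87.37
near [0.4169 0.268 ] [ 0.4017 -0.0202] 0.289 87.0
cover [[0.565, 0.2539], [0.5531, -0.013], [0.4031, -0.0098], [0.4158, 0.2627]] [0.4843 0.1234]
0.267 -92.55
0.15 178.75
0.273 87.31
0.149 -3.36
bar [0.48618567 0.15824761] [0.48255191 0.08932967] block [array([0.523, 0.329]), array([0.522, 0.287]), array([0.458, 0.286]), array([0.462, 0.333])] knob [0.45461855 0.31431965]
rail xaxis mid
```

```bash
cat >> h.py <<'E'
def to(x,y,z,a=None):
    "units needed: roll first, then shifts in the turned tool frame; a = world heading of tool x, deg"
    o=bot.get_obs(); q=o['tool_rot']; p=np.array(o['eef_pos']); h=np.degrees(2*np.arctan2(q[1],q[0]))
    if a is None: a=h
    dr=(h-a+180)%360-180; d=np.array([x,y,z])-p; r=np.radians(a)
    print('roll %.3f  tx %.3f ty %.3f tz %.3f'%(dr/60,(d[0]*np.cos(r)+d[1]*np.sin(r))/.02,(d[0]*np.sin(r)-d[1]*np.cos(r))/.02,-d[2]/.02),'q6 %.2f h %.1f pos'%(o['joint_pos'][5],(h+180)%360-180),np.round(p,4),'tip',bot.tip_reach)
E
python3 -c "
from h import *
to(.4846,.1235,.14,87.5)"
```

```text
roll 1.155  tx -16.137 ty 15.112 tz 5.625 q6 1.57 h 156.8 pos [0.1967 0.4591 0.2525] tip 0.022
```

Emit:
apply_moves([
  [0,0,0,0.11],
  [0,0,0,0.11],
  [0,0,0,0.11],
  [0,0,0,0.11],
  [0,0,0,0.11],
], claw=0.4)

```text
clock: 0.52
eef_pos: [0.1968, 0.4593, 0.2527]
tool_rot: [0.473, 0.881, -0.001, 0.0]
ft_force: [-0.4, -0.1, -0.5]
grip_width: 0.0515
grasp_force: 0.0
```

Emit:
apply_moves([
  [0,0,0,0.11],
  [0,0,0,0.11],
  [0,0,0,0.11],
  [0,0,0,0.11],
  [0,0,0,0.11],
])

```text
clock: 0.93
eef_pos: [0.1968, 0.4592, 0.2528]
tool_rot: [0.704, 0.71, -0.001, 0.0]
ft_force: [-0.1, 0.0, 0.2]
grip_width: 0.0512
grasp_force: 0.0
```

Emit:
apply_moves([
  [-0.8,0.75,0,0.055],
  [-0.8,0.75,0,0],
  [-0.8,0.75,0,0],
  [-0.8,0.75,0,0],
  [-0.8,0.75,0,0],
])

```text
clock: 1.35
eef_pos: [0.2696, 0.3762, 0.2528]
tool_rot: [0.722, 0.692, -0.001, 0.0]
ft_force: [-0.2, 0.9, -0.1]
grip_width: 0.0513
grasp_force: 0.0
```

Emit:
apply_moves([
  [-0.8,0.75,0,0],
  [-0.8,0.75,0,0],
  [-0.8,0.75,0,0],
  [-0.8,0.75,0,0],
  [-0.8,0.75,0,0],
])

```text
clock: 1.77
eef_pos: [0.3411, 0.293, 0.2529]
tool_rot: [0.722, 0.692, -0.0, -0.0]
ft_force: [0.0, 0.6, -0.3]
grip_width: 0.0511
grasp_force: 0.0
```

Emit:
apply_moves([
  [-0.8,0.75,0,0],
  [-0.8,0.75,0.2,0],
  [-0.8,0.75,0.2,0],
  [-0.8,0.75,0.2,0],
  [-0.8,0.75,0.2,0],
])

```text
clock: 2.18
eef_pos: [0.4125, 0.2098, 0.2367]
tool_rot: [0.722, 0.692, -0.0, -0.0]
ft_force: [0.3, 0.9, 0.4]
grip_width: 0.0511
grasp_force: 0.0
```

Emit:
apply_moves([
  [-0.8,0.75,0.8,0],
  [-0.8,0.75,0.8,0],
  [-0.8,0.75,0.8,0],
  [-0.8,0.75,0.8,0],
  [-0.8,0.75,0.8,0],
])

```text
clock: 2.6
eef_pos: [0.4839, 0.1267, 0.1562]
tool_rot: [0.722, 0.692, -0.0, -0.0]
ft_force: [0.4, 0.2, -0.7]
grip_width: 0.0511
grasp_force: 0.0
```

Emit:
apply_moves([
  [0,0,0,0],
  [0,0,0,0],
  [0,0,0,0],
  [0,0,0,0],
  [0,0,0,0],
])

```text
clock: 3.02
eef_pos: [0.4837, 0.1285, 0.1582]
tool_rot: [0.722, 0.692, 0.001, 0.0]
ft_force: [0.1, -0.5, 1.0]
grip_width: 0.0511
grasp_force: 0.0
```

```bash
python3 -c "
from h import *
st(); to(.4846,.1235,.089,87.5)
c=snap('wrist','w1'); print(np.round(-np.array(c['R']).T@np.ravel(c['t']),3))"
```

```text
{'clock': 3.017, 'joint_pos': [0.26, 0.304, -0.167, 1.099, 0.0, 1.873], 'eef_pos': [0.484, 0.129, 0.158], 'tool_rot': [0.722, 0.692, 0.001, 0.0], 'ft_force': [0.144, -0.539, 1.005], 'grip_width': 0.051, 'grasp_force': 0.0}
roll 0.001  tx -0.249 ty 0.058 tz 3.458 q6 1.87 h 87.6 pos [0.4837 0.1285 0.1582] tip 0.022
[0.487 0.198 0.279]
```

View pics/w1.png

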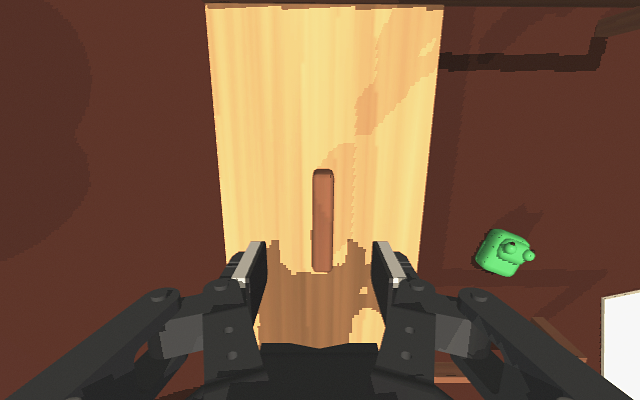

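Emit:
apply_moves([
  [-0.05,0.01,0.7,0],
  [-0.05,0.01,0.7,0],
  [-0.05,0.01,0.7,0],
  [-0.05,0.01,0.7,0],
  [-0.05,0.01,0.65,0],
])

```text
clock: 3.48
eef_pos: [0.4844, 0.1233, 0.0883]
tool_rot: [0.722, 0.692, 0.001, 0.0]
ft_force: [0.1, 0.5, -0.1]
grip_width: 0.0512
grasp_force: 0.0
```

Emit:
apply_moves([
  [0,0,0,0],
  [0,0,0,0],
  [0,0,0,0],
  [0,0,0,0],
  [0,0,0,0],
], claw=0.8)

```text
clock: 3.9
eef_pos: [0.4852, 0.123, 0.0894]
tool_rot: [0.722, 0.692, 0.001, 0.001]
ft_force: [0.5, -0.6, -0.0]
grip_width: 0.017
grasp_force: 0.0
```

Emit:
apply_moves([
  [0,0,0,0],
  [0,0,0,0],
  [0,0,0,0],
  [0,0,0,0],
  [0,0,0,0],
], claw=0.84)

```text
clock: 4.32
eef_pos: [0.4853, 0.123, 0.0893]
tool_rot: [0.722, 0.692, 0.001, 0.0]
ft_force: [0.1, 0.1, 4.9]
grip_width: 0.0138
grasp_force: 8.4
```

Emit:
apply_moves([
  [0,0,0,0],
  [0,0,0,0],
  [0,0,0,0],
  [0,0,0,0],
  [0,0,0,0],
], claw=0.86)

```text
clock: 4.73
eef_pos: [0.4853, 0.1229, 0.0895]
tool_rot: [0.722, 0.691, 0.001, 0.0]
ft_force: [0.4, 0.5, 7.2]
grip_width: 0.0131
grasp_force: 46.2
```

Emit:
apply_moves([
  [0,0,0,0],
  [0,0,0,0],
  [0,0,0,0],
  [0,0,0,0],
  [0,0,0,0],
], claw=0.9)

```text
clock: 5.15
eef_pos: [0.4854, 0.123, 0.0895]
tool_rot: [0.722, 0.691, 0.001, 0.0]
ft_force: [-0.6, 1.1, 6.4]
grip_width: 0.0127
grasp_force: 58.9
```

Emit:
apply_moves([
  [0,0.3,0,0],
  [0,0.6,0,0],
  [0,0.7,0,0],
  [0,0.7,0,0],
  [0,0.7,0,0],
], claw=0.85)

```text
clock: 5.57
eef_pos: [0.545, 0.1201, 0.0895]
tool_rot: [0.722, 0.692, 0.0, 0.0]
ft_force: [-2.6, -0.6, 7.9]
grip_width: 0.013
grasp_force: 44.2
```

Emit:
apply_moves([
  [0,0.7,0,0],
  [0,0.7,0,0],
  [0,0.7,0,0],
  [0,0.7,0,0],
  [0,0.6,0,0],
])

```text
clock: 5.98
eef_pos: [0.6133, 0.1168, 0.0895]
tool_rot: [0.723, 0.691, 0.0, 0.0]
ft_force: [-2.0, -0.2, 7.0]
grip_width: 0.013
grasp_force: 44.1
```

Emit:
apply_moves([
  [0,0.5,0,0],
  [0,0.3,0,0],
  [0,0.1,0,0],
  [0,0.1,0,0],
  [0,0,0,0],
])

```text
clock: 6.4
eef_pos: [0.6333, 0.1159, 0.0895]
tool_rot: [0.723, 0.691, 0.001, 0.001]
ft_force: [0.3, -0.0, 5.3]
grip_width: 0.0129
grasp_force: 43.9
```

Emit:
apply_moves([
  [0,0.05,0,0],
  [0,0.05,0,0],
  [0,0,0,0],
  [0,0,0,0],
  [0,0,0,0],
])

```text
clock: 6.82
eef_pos: [0.6344, 0.1158, 0.0895]
tool_rot: [0.723, 0.691, 0.0, 0.0]
ft_force: [-2.7, -0.0, 6.1]
grip_width: 0.0131
grasp_force: 44.0
```

Emit:
apply_moves([
  [0,0.05,0,0],
  [0,0.05,0,0],
  [0,0,0,0],
  [0,0,0,0],
  [0,0,0,0],
])

```text
clock: 7.23
eef_pos: [0.6344, 0.1158, 0.0895]
tool_rot: [0.722, 0.691, -0.001, -0.001]
ft_force: [-7.4, -1.6, 10.3]
grip_width: 0.013
grasp_force: 44.5
```

Emit:
apply_moves([
  [0,0,0,0],
  [0,0,0,0],
  [0,0,0,0],
  [0,0,0,0],
  [0,0,0,0],
], claw=0.5)

```text
clock: 7.65
eef_pos: [0.6363, 0.116, 0.0879]
tool_rot: [0.722, 0.692, -0.0, -0.0]
ft_force: [-0.2, 0.1, 0.2]
grip_width: 0.0429
grasp_force: 0.0
```

Emit:
apply_moves([
  [0,0,-0.7,0],
  [0,0,-1,0],
  [0,0,-1,0],
  [0,0,-1,0],
  [0,0,-1,0],
])

```text
clock: 8.07
eef_pos: [0.6362, 0.116, 0.1829]
tool_rot: [0.722, 0.692, -0.0, -0.0]
ft_force: [0.4, 0.3, 0.4]
grip_width: 0.0425
grasp_force: 0.0
```

Emit:
apply_moves([
  [-1,-0.3,-1,0],
  [-1,-0.4,-1,0],
  [-1,-0.4,-1,0],
  [-1,-0.4,-1,0],
  [-1,-0.4,-1,0],
])

```text
clock: 8.48
eef_pos: [0.5935, 0.017, 0.2831]
tool_rot: [0.722, 0.692, -0.0, -0.0]
ft_force: [0.7, -0.5, -0.4]
grip_width: 0.0423
grasp_force: 0.0
```

Emit:
apply_moves([
  [-1,-0.4,0,0],
  [-1,-0.4,0,0],
  [-1,-0.4,0,0],
  [-1,-0.4,0,0],
  [-1,-0.4,0,0],
])

```text
clock: 8.9
eef_pos: [0.5492, -0.0813, 0.2823]
tool_rot: [0.722, 0.692, 0.0, 0.0]
ft_force: [0.6, -0.4, -0.9]
grip_width: 0.0429
grasp_force: 0.0
```

Emit:
apply_moves([
  [-1,-0.4,0,0],
  [-1,-0.4,0,0],
  [-1,-0.4,0,0],
  [-1,-0.4,0,0],
  [-1,-0.4,0,0],
])

```text
clock: 9.32
eef_pos: [0.5049, -0.1795, 0.2823]
tool_rot: [0.722, 0.692, 0.0, 0.0]
ft_force: [0.0, 0.2, -0.1]
grip_width: 0.0426
grasp_force: 0.0
```

Emit:
apply_moves([
  [-1,-0.4,0,0],
  [-1,-0.4,0,0],
  [-1,-0.4,0,0],
  [-1,-0.4,0,0],
  [-1,-0.4,0,0],
])

```text
clock: 9.73
eef_pos: [0.4605, -0.2777, 0.2823]
tool_rot: [0.722, 0.692, 0.0, 0.0]
ft_force: [0.0, 0.0, 0.6]
grip_width: 0.0427
grasp_force: 0.0
```

```bash
python3 -c "
from h import *
st(); to(.47,-.28,.28,87.5)
c=snap('wrist','w2'); print(np.round(-np.array(c['R']).T@np.ravel(c['t']),3)); snap('top','top1')"
```

```text
{'clock': 9.733, 'joint_pos': [-0.543, 0.307, 0.169, 1.433, -0.0, 1.072], 'eef_pos': [0.461, -0.278, 0.282], 'tool_rot': [0.722, 0.692, 0.0, 0.0], 'ft_force': [0.022, 0.015, 0.572], 'grip_width': 0.043, 'grasp_force': 0.0}
roll 0.000  tx -0.096 ty 0.477 tz 0.113 q6 1.07 h 87.5 pos [ 0.4605 -0.2777  0.2823] tip 0.022
[ 0.464 -0.208  0.403]
```

View pics/w2.png

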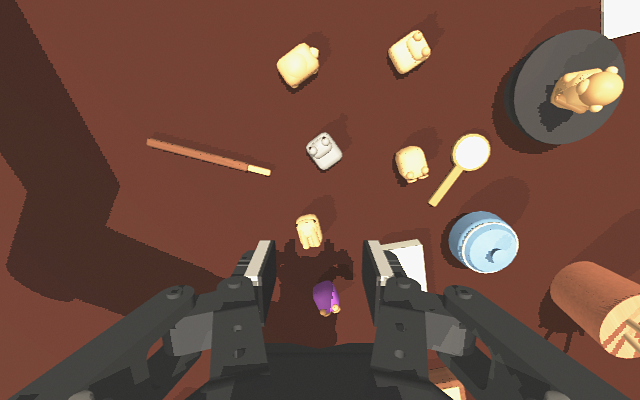

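```bash
cat >> h.py <<'E'
def blobs(c,z=.02,amin=150,amax=6000):
    hsv=cv2.cvtColor(c['image'],cv2.COLOR_BGR2HSV)
    m=((hsv[...,0]>12)&(hsv[...,0]<32)&(hsv[...,2]>150)&(hsv[...,1]>50)).astype(np.uint8)*255
    m=cv2.morphologyEx(m,cv2.MORPH_OPEN,np.ones((3,3)))
    for cn in cv2.findContours(m,0,2)[0]:
        if amin<cv2.contourArea(cn)<amax:
            W=np.array([ray(c,*p,z)[:2] for p in cn[:,0].astype(float)],np.float32)
            (x,y),(w,h),a=cv2.minAreaRect(W*1000)
            b=cv2.boundingRect(cn); print('px',b[0]+b[2]//2,b[1]+b[3]//2,'xy %.1f %.1f size %.1f %.1f mm dir(w) %.1f'%(x,y,w,h,a))
E
python3 -c "
from h import *
c=load('w2'); blobs(c)
cv2.imwrite('pics/c3.png',cv2.resize(c['image'][20:260,255:450],None,fx=2.5,fy=2.5,interpolation=cv2.INTER_CUBIC))"
```

```text
px 620 326 xy 885.5 -534.6 size 54.8 107.2 mm dir(w) 13.3
px 309 231 xy 444.0 -361.2 size 30.2 46.8 mm dir(w) 10.7
px 446 185 xy 619.2 -306.8 size 59.5 12.1 mm dir(w) 55.6
px 412 164 xy 575.3 -277.6 size 35.1 44.6 mm dir(w) 18.6
px 587 90 xy 774.8 -201.1 size 80.8 48.4 mm dir(w) 3.8
px 298 65 xy 444.1 -157.2 size 48.9 34.5 mm dir(w) 32.4
px 409 56 xy 567.6 -150.4 size 41.7 33.0 mm dir(w) 31.5
```

View pics/c3.png

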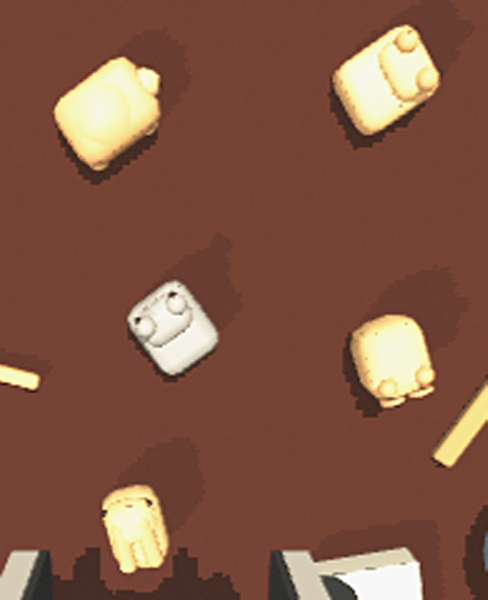

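```bash
python3 -c "
from h import *
to(.444,-.361,.10,100.7)
"
```

```text
roll -0.224  tx -3.874 ty -1.540 tz 9.106 q6 1.07 h 87.3 pos [ 0.4599 -0.2791  0.2821] tip 0.022
```

Emit:
apply_moves([
  [0,0,0.5,-0.075],
  [0,0,0.5,-0.075],
  [0,0,0.5,-0.075],
  [0,0,0.5,0],
  [0,0,0.5,0],
], claw=0.35)

```text
clock: 10.25
eef_pos: [0.4613, -0.2762, 0.2316]
tool_rot: [0.637, 0.771, 0.0, -0.0]
ft_force: [-0.3, -0.3, -0.1]
grip_width: 0.0554
grasp_force: 0.0
```

Emit:
apply_moves([
  [-0.75,-0.3,1,0],
  [-0.75,-0.3,1,0],
  [-0.75,-0.3,1,0],
  [-0.75,-0.3,1,0],
  [-0.75,-0.3,1,0],
])

```text
clock: 10.67
eef_pos: [0.446, -0.3562, 0.131]
tool_rot: [0.636, 0.771, 0.0, 0.0]
ft_force: [0.2, -0.2, 0.3]
grip_width: 0.0556
grasp_force: 0.0
```

Emit:
apply_moves([
  [0,0,0.4,0],
  [0,0,0.4,0],
  [0,0,0,0],
  [0,0,0,0],
  [0,0,0,0],
])

```text
clock: 11.08
eef_pos: [0.4468, -0.3557, 0.1174]
tool_rot: [0.636, 0.772, 0.0, 0.001]
ft_force: [0.2, -0.2, -0.4]
grip_width: 0.0555
grasp_force: 0.0
```

```bash
python3 -c "
from h import *
to(.444,-.361,.026,100.7)
c=snap('wrist','w3'); blobs(c,.02,150,30000); c=snap('top','top2'); blobs(c,.02,30,400)
"
```

```text
roll 0.006  tx -0.235 ty -0.187 tz 4.571 q6 0.71 h 101.1 pos [ 0.4468 -0.3557  0.1174] tip 0.022
px 313 214 xy 443.8 -361.6 size 29.6 45.1 mm dir(w) 11.1
px 581 165 xy 619.6 -288.9 size 93.4 45.3 mm dir(w) 42.4
px 526 135 xy 577.0 -277.1 size 45.7 42.5 mm dir(w) 18.4
px 250 84 xy 386.3 -279.8 size 7.5 27.3 mm dir(w) 72.6
px 351 394 xy 1.0 -171.5 size 40.1 22.6 mm dir(w) 42.0
px 333 374 xy 52.3 -122.3 size 27.4 19.5 mm dir(w) 79.2
px 320 364 xy 78.8 -84.8 size 21.6 19.8 mm dir(w) 0.0
px 301 347 xy 125.5 -28.1 size 48.2 19.8 mm dir(w) 53.4
px 421 264 xy 359.4 -380.8 size 12.3 46.7 mm dir(w) 57.3
px 246 245 xy 414.8 134.1 size 275.1 13.2 mm dir(w) 87.3
px 412 236 xy 441.4 -356.5 size 26.6 32.7 mm dir(w) 0.0
px 344 236 xy 441.9 -153.9 size 49.5 33.1 mm dir(w) 30.7
px 341 194 xy 567.0 -147.8 size 40.6 35.2 mm dir(w) 26.7
px 384 191 xy 575.0 -276.5 size 30.5 39.4 mm dir(w) 0.0
px 393 177 xy 620.2 -306.7 size 58.5 11.2 mm dir(w) 55.4
px 626 142 xy 731.1 -1024.3 size 33.7 22.7 mm dir(w) 83.6
px 360 136 xy 747.7 -206.4 size 40.0 41.6 mm dir(w) 89.4
```

View pics/w3.png

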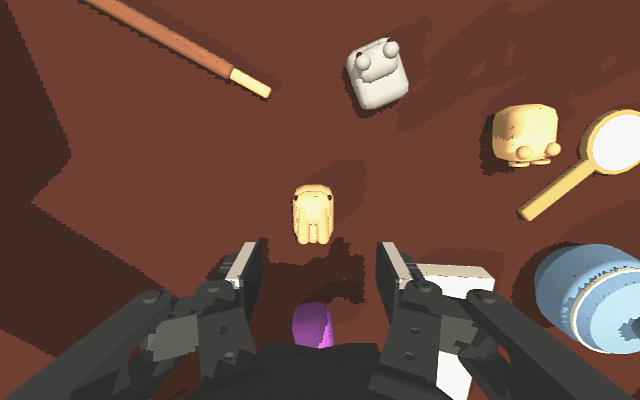

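Emit:
apply_moves([
  [-0.1,-0.1,0.3,0],
  [-0.1,-0.1,0.5,0],
  [-0.05,0,0.75,0],
  [0,0,0.75,0],
  [0,0,0.75,0],
])

```text
clock: 11.6
eef_pos: [0.4426, -0.3618, 0.0541]
tool_rot: [0.636, 0.772, -0.0, 0.0]
ft_force: [-0.2, 0.0, 0.7]
grip_width: 0.0556
grasp_force: 0.0
```

Emit:
apply_moves([
  [0,0,0.75,0],
  [0,0,0.5,0],
  [0,0,0.2,0],
  [0,0,0,0],
  [0,0,0,0],
])

```text
clock: 12.02
eef_pos: [0.443, -0.3619, 0.0264]
tool_rot: [0.636, 0.772, -0.0, 0.0]
ft_force: [0.5, -0.2, 0.4]
grip_width: 0.0558
grasp_force: 0.0
```

Emit:
apply_moves([
  [0,0,0,0],
  [0,0,0,0],
  [0,0,0,0],
  [0,0,0,0],
  [0,0,0,0],
], claw=0.58)

```text
clock: 12.43
eef_pos: [0.4431, -0.3619, 0.0268]
tool_rot: [0.636, 0.772, 0.0, 0.0]
ft_force: [0.7, -0.2, 0.2]
grip_width: 0.0361
grasp_force: 0.0
```

Emit:
apply_moves([
  [0,0,0,0],
  [0,0,0,0],
  [0,0,0,0],
  [0,0,0,0],
  [0,0,0,0],
], claw=0.64)

```text
clock: 12.85
eef_pos: [0.443, -0.3617, 0.0263]
tool_rot: [0.636, 0.772, 0.0, 0.0]
ft_force: [0.7, -0.3, 0.9]
grip_width: 0.0308
grasp_force: 0.1
```

Emit:
apply_moves([
  [0,0,0,0],
  [0,0,0,0],
  [0,0,0,0],
  [0,0,0,0],
  [0,0,0,0],
], claw=0.65)

```text
clock: 13.27
eef_pos: [0.443, -0.3617, 0.0263]
tool_rot: [0.636, 0.772, 0.0, 0.0]
ft_force: [0.1, -0.1, 1.0]
grip_width: 0.0301
grasp_force: 2.8
```

Emit:
apply_moves([
  [0,0,0,0],
  [0,0,0,0],
  [0,0,0,0],
  [0,0,0,0],
  [0,0,0,0],
], claw=0.655)

```text
clock: 13.68
eef_pos: [0.443, -0.3618, 0.0264]
tool_rot: [0.636, 0.772, -0.0, 0.0]
ft_force: [1.2, 0.5, 0.5]
grip_width: 0.0298
grasp_force: 13.5
```

Emit:
apply_moves([
  [0,0,-0.2,0],
  [0,0,-0.4,0],
  [0,0,-0.8,0],
  [0,0,-0.9,0],
  [0,0,-0.9,0],
], claw=0.658)

```text
clock: 14.1
eef_pos: [0.4425, -0.3615, 0.0912]
tool_rot: [0.636, 0.772, -0.0, -0.0]
ft_force: [0.6, -2.0, -1.0]
grip_width: 0.0295
grasp_force: 19.8
```

Emit:
apply_moves([
  [0,0,-0.9,0.045],
  [0,0,-0.9,0.045],
  [0,0,-0.8,0.045],
  [0,0,-0.6,0.045],
  [0,0,-0.3,0.045],
])

```text
clock: 14.52
eef_pos: [0.4436, -0.3623, 0.1632]
tool_rot: [0.723, 0.691, 0.0, 0.002]
ft_force: [0.6, -0.2, -0.1]
grip_width: 0.0296
grasp_force: 19.8
```

Emit:
apply_moves([
  [0.3,0,0,0],
  [0.6,0.03,0,0],
  [0.8,0.03,0,0],
  [0.9,0.03,0,0],
  [0.9,0.03,0,0],
])

```text
clock: 14.93
eef_pos: [0.4476, -0.2893, 0.1593]
tool_rot: [0.722, 0.692, -0.0, -0.001]
ft_force: [-0.1, 1.0, -0.5]
grip_width: 0.0294
grasp_force: 19.7
```

Emit:
apply_moves([
  [0.9,0.04,0,0],
  [0.9,0.04,0,0],
  [0.9,0.04,0,0],
  [0.9,0.04,0,0],
  [0.9,0.04,0,0],
])

```text
clock: 15.35
eef_pos: [0.4552, -0.1993, 0.1594]
tool_rot: [0.722, 0.692, -0.0, -0.001]
ft_force: [0.2, -0.2, 0.2]
grip_width: 0.0297
grasp_force: 19.7
```

Emit:
apply_moves([
  [0.9,0.04,0,0],
  [0.9,0.04,0,0],
  [0.9,0.04,0,0],
  [0.9,0.04,0,0],
  [0.9,0.04,0,0],
])

```text
clock: 15.77
eef_pos: [0.4628, -0.1098, 0.1594]
tool_rot: [0.722, 0.692, -0.0, -0.001]
ft_force: [-0.5, -0.6, -0.1]
grip_width: 0.0295
grasp_force: 19.7
```

Emit:
apply_moves([
  [0.9,0.04,0,0],
  [0.9,0.04,0,0],
  [0.9,0.04,0,0],
  [0.9,0.04,0,0],
  [0.9,0.04,0,0],
])

```text
clock: 16.18
eef_pos: [0.4704, -0.0204, 0.1594]
tool_rot: [0.722, 0.692, -0.001, -0.001]
ft_force: [0.1, -0.5, 0.3]
grip_width: 0.0295
grasp_force: 19.7
```

Emit:
apply_moves([
  [0.9,0.04,0,0],
  [0.9,0.04,0,0],
  [0.9,0.04,0,0],
  [0.9,0.04,0,0],
  [0.9,0.04,0,0],
])

```text
clock: 16.6
eef_pos: [0.4781, 0.069, 0.1594]
tool_rot: [0.722, 0.692, -0.001, -0.001]
ft_force: [0.5, -0.3, 0.6]
grip_width: 0.0296
grasp_force: 19.7
```

Emit:
apply_moves([
  [0.9,0.03,0,0],
  [0.9,0.03,0,0],
  [0.9,0.03,0,0],
  [0.9,0.03,0,0],
  [0.9,0.03,0,0],
])

```text
clock: 17.02
eef_pos: [0.4848, 0.1586, 0.1594]
tool_rot: [0.722, 0.692, -0.001, -0.001]
ft_force: [0.4, -0.1, 0.1]
grip_width: 0.0297
grasp_force: 19.7
```

Emit:
apply_moves([
  [0.8,0,0,0],
  [0.6,0,0,0],
  [0.4,0,0,0],
  [0.2,0,0,0],
  [0,0,0,0],
])

```text
clock: 17.43
eef_pos: [0.4881, 0.1975, 0.16]
tool_rot: [0.722, 0.692, -0.0, -0.0]
ft_force: [0.2, -0.3, -0.6]
grip_width: 0.0294
grasp_force: 19.7
```

```bash
python3 -c "
from h import *
to(.4885,.2127,.037,87.5)
"
```

```text
roll 0.002  tx 0.759 ty -0.012 tz 6.149 q6 2.00 h 87.6 pos [0.4881 0.1975 0.16  ] tip 0.022
```

Emit:
apply_moves([
  [0.3,0,0.2,0],
  [0.3,0,0.6,0],
  [0.1,0,0.9,0],
  [0,0,0.9,0],
  [0,0,0.9,0],
])

```text
clock: 17.85
eef_pos: [0.4894, 0.2104, 0.0895]
tool_rot: [0.723, 0.691, 0.0, 0.0]
ft_force: [-0.1, -0.0, 0.1]
grip_width: 0.0298
grasp_force: 19.7
```

Emit:
apply_moves([
  [0,0,0.9,0],
  [0,0,0.7,0],
  [0,0,0.5,0],
  [0,0,0.3,0],
  [0,0,0.2,0],
])

```text
clock: 18.27
eef_pos: [0.4891, 0.2104, 0.0376]
tool_rot: [0.723, 0.691, -0.0, -0.0]
ft_force: [-1.0, -0.2, 0.3]
grip_width: 0.0296
grasp_force: 19.8
```

Emit:
apply_moves([
  [0,0,0.05,0],
  [0,0,0,0],
  [0,0,0,0],
  [0,0,0,0],
  [0,0,0,0],
])

```text
clock: 18.68
eef_pos: [0.4898, 0.211, 0.038]
tool_rot: [0.722, 0.692, 0.001, 0.0]
ft_force: [-1.0, -0.5, -1.0]
grip_width: 0.0294
grasp_force: 19.8
```

Emit:
apply_moves([
  [0,0,0.05,0],
  [0,0,0.03,0],
  [0,0,0,0],
  [0,0,0,0],
  [0,0,0,0],
])

```text
clock: 19.1
eef_pos: [0.4896, 0.211, 0.0364]
tool_rot: [0.722, 0.692, 0.0, 0.0]
ft_force: [-1.1, -1.0, 5.3]
grip_width: 0.0294
grasp_force: 20.4
```

Emit:
apply_moves([
  [0,0,0,0],
  [0,0,0,0],
  [0,0,0,0],
  [0,0,0,0],
  [0,0,0,0],
], claw=0.45)

```text
clock: 19.52
eef_pos: [0.4891, 0.2107, 0.0354]
tool_rot: [0.722, 0.692, -0.0, -0.0]
ft_force: [-0.6, -0.1, 1.0]
grip_width: 0.0467
grasp_force: 0.0
```

Emit:
apply_moves([
  [0,0,-0.3,0],
  [0,0,-0.8,0],
  [0,0,-1,0],
  [0,0,-1,0],
  [0,0,-1,0],
])

```text
clock: 19.93
eef_pos: [0.4891, 0.2107, 0.1188]
tool_rot: [0.722, 0.692, -0.0, -0.0]
ft_force: [0.4, 0.2, 0.4]
grip_width: 0.0471
grasp_force: 0.0
```

Emit:
apply_moves([
  [-1,0.2,-1,0],
  [-1,0.2,-1,0],
  [-1,0.2,-0.6,0],
  [-1,0.2,0,0],
  [-1,0.2,0,0],
], claw=0.35)

```text
clock: 20.35
eef_pos: [0.5058, 0.1094, 0.1716]
tool_rot: [0.722, 0.692, 0.001, 0.001]
ft_force: [-0.1, -0.2, -0.3]
grip_width: 0.0554
grasp_force: 0.0
```

Emit:
apply_moves([
  [-1,0.2,0,0],
  [-1,0.2,0,0],
  [-1,0.2,0,0],
  [-1,0.2,0,0],
  [-1,0.2,0,0],
])

```text
clock: 20.77
eef_pos: [0.5205, 0.0082, 0.1702]
tool_rot: [0.722, 0.692, 0.0, 0.0]
ft_force: [0.4, 0.2, -0.3]
grip_width: 0.0554
grasp_force: 0.0
```

```bash
python3 -c "
from h import *
to(.5753,-.2776,.10,108.6)
c=snap('wrist','w4'); blobs(c,.02,150,30000); c=snap('top','top3'); blobs(c,.02,30,400)
"
```

```text
roll -0.352  tx -14.419 ty -1.964 tz 3.509 q6 1.63 h 87.5 pos [0.5205 0.0082 0.1702] tip 0.022
px 370 329 xy 567.5 -139.0 size 42.0 38.1 mm dir(w) 73.2
px 257 115 xy 475.4 66.8 size 187.1 169.2 mm dir(w) 87.3
px 310 381 xy 39.0 -68.2 size 114.1 56.5 mm dir(w) 27.4
px 206 243 xy 420.6 250.9 size 8.8 41.5 mm dir(w) 0.0
px 343 238 xy 434.0 -152.1 size 29.5 32.5 mm dir(w) 0.0
px 217 220 xy 488.7 222.7 size 26.9 27.0 mm dir(w) 0.0
px 214 195 xy 562.4 234.5 size 12.2 51.5 mm dir(w) 0.0
px 341 194 xy 566.6 -148.2 size 39.4 34.1 mm dir(w) 29.3
px 383 192 xy 573.5 -275.0 size 33.6 36.5 mm dir(w) 0.0
px 394 177 xy 618.7 -309.7 size 51.8 10.3 mm dir(w) 55.4
px 293 168 xy 646.8 -8.1 size 132.1 30.1 mm dir(w) 5.7
px 625 141 xy 731.3 -1021.4 size 19.0 35.7 mm dir(w) 0.1
px 360 135 xy 749.4 -206.3 size 38.2 40.2 mm dir(w) 0.1
```

View pics/w4.png

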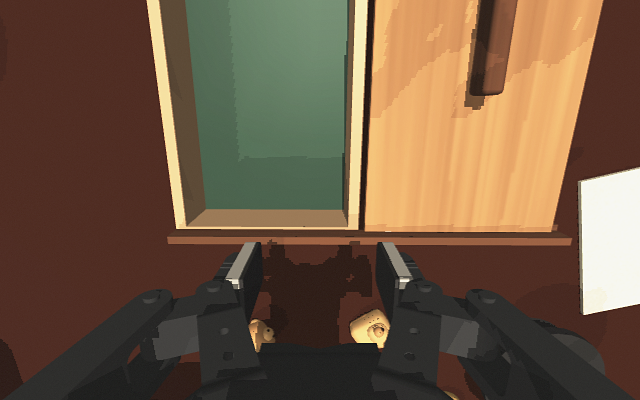

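Emit:
apply_moves([
  [0,0,0,-0.07],
  [0,0,0,-0.07],
  [0,0,0,-0.07],
  [0,0,0,-0.07],
  [0,0,0,-0.07],
])

```text
clock: 21.28
eef_pos: [0.5204, 0.01, 0.17]
tool_rot: [0.582, 0.813, 0.0, -0.0]
ft_force: [-0.2, 0.4, 0.3]
grip_width: 0.0556
grasp_force: 0.0
```

Emit:
apply_moves([
  [-0.6,-0.1,0,0],
  [-0.9,-0.12,0,0],
  [-0.9,-0.12,0,0],
  [-0.9,-0.12,0,0],
  [-0.9,-0.12,0,0],
])

```text
clock: 21.7
eef_pos: [0.5364, -0.0751, 0.17]
tool_rot: [0.585, 0.811, 0.0, 0.0]
ft_force: [-0.4, -0.2, 0.1]
grip_width: 0.0556
grasp_force: 0.0
```

Emit:
apply_moves([
  [-0.9,-0.12,0,0],
  [-0.9,-0.12,0,0],
  [-0.9,-0.12,0,0],
  [-0.9,-0.12,0,0],
  [-0.9,-0.12,0,0],
])

```text
clock: 22.12
eef_pos: [0.5534, -0.1645, 0.1699]
tool_rot: [0.585, 0.811, -0.0, 0.0]
ft_force: [0.7, -0.1, -0.5]
grip_width: 0.055
grasp_force: 0.0
```

Emit:
apply_moves([
  [-0.9,-0.15,0.3,0],
  [-0.9,-0.15,0.4,0],
  [-0.9,-0.15,0.5,0],
  [-0.9,-0.15,0.4,0],
  [-0.5,-0.1,0.2,0],
])

```text
clock: 22.53
eef_pos: [0.5657, -0.2475, 0.1325]
tool_rot: [0.586, 0.811, -0.0, -0.001]
ft_force: [0.2, -0.5, -0.5]
grip_width: 0.0551
grasp_force: 0.0
```

Emit:
apply_moves([
  [-0.2,0,0,0],
  [0,0,0,0],
  [0,0,0,0],
  [0,0,0,0],
  [0,0,0,0],
])

```text
clock: 22.95
eef_pos: [0.5677, -0.2484, 0.1345]
tool_rot: [0.584, 0.812, 0.0, 0.0]
ft_force: [0.4, -0.2, -0.0]
grip_width: 0.0555
grasp_force: 0.0
```

```bash
python3 -c "
from h import *
c=snap('wrist','w5'); blobs(c,.02,150,30000)
to(.575,-.277,.026,108.6)
"
```

```text
px 352 282 xy 618.3 -306.7 size 50.8 11.6 mm dir(w) 56.4
px 407 238 xy 647.3 -251.5 size 44.5 22.0 mm dir(w) 4.0
px 317 235 xy 575.4 -276.2 size 32.3 43.9 mm dir(w) 17.5
px 586 239 xy 789.0 -209.0 size 58.1 103.3 mm dir(w) 88.2
px 89 161 xy 392.1 -273.6 size 9.4 28.1 mm dir(w) 72.6
px 365 75 xy 569.2 -149.9 size 39.9 33.3 mm dir(w) 31.0
px 188 27 xy 445.7 -156.1 size 49.8 33.3 mm dir(w) 32.2
roll -0.000  tx -1.471 ty -0.111 tz 5.420 q6 0.83 h 108.6 pos [ 0.5677 -0.2484  0.1344] tip 0.022
```

Emit:
apply_moves([
  [-0.4,-0.03,0.3,0],
  [-0.6,-0.05,0.6,0],
  [-0.45,-0.03,0.7,0],
  [0,0,0.8,0],
  [0,0,0.8,0],
])

```text
clock: 23.42
eef_pos: [0.5741, -0.2789, 0.0673]
tool_rot: [0.585, 0.811, -0.0, -0.0]
ft_force: [-0.1, 0.6, -0.9]
grip_width: 0.0553
grasp_force: 0.0
```

Emit:
apply_moves([
  [0,0,0.8,0],
  [0,0,0.7,0],
  [0,0,0.5,0],
  [0,0,0.2,0],
  [0,0,0,0],
])

```text
clock: 23.83
eef_pos: [0.5733, -0.2774, 0.0234]
tool_rot: [0.584, 0.811, -0.0, -0.002]
ft_force: [0.0, 0.3, -0.3]
grip_width: 0.0553
grasp_force: 0.0
```

Emit:
apply_moves([
  [0,0,0,0],
  [0,0,0,0],
  [0,0,0,0],
  [0,0,0,0],
  [0,0,0,0],
], claw=0.58)

```text
clock: 24.25
eef_pos: [0.575, -0.2776, 0.0266]
tool_rot: [0.584, 0.812, 0.0, 0.001]
ft_force: [-0.6, 0.1, -0.0]
grip_width: 0.0362
grasp_force: 0.0
```

Emit:
apply_moves([
  [0,0,0,0],
  [0,0,0,0],
  [0,0,0,0],
  [0,0,0,0],
  [0,0,0,0],
], claw=0.62)

```text
clock: 24.67
eef_pos: [0.5746, -0.2775, 0.0258]
tool_rot: [0.584, 0.812, 0.0, 0.0]
ft_force: [0.0, 0.5, 0.7]
grip_width: 0.0324
grasp_force: 0.3
```

Emit:
apply_moves([
  [0,0,0,0],
  [0,0,0,0],
  [0,0,0,0],
  [0,0,0,0],
  [0,0,0,0],
], claw=0.628)

```text
clock: 25.08
eef_pos: [0.5746, -0.2775, 0.0258]
tool_rot: [0.584, 0.812, 0.0, 0.0]
ft_force: [-0.1, 0.4, 1.0]
grip_width: 0.0321
grasp_force: 6.9
```

Emit:
apply_moves([
  [0,0,-0.2,0],
  [0,0,-0.4,0],
  [0,0,-0.8,0],
  [0,0,-0.9,0],
  [0,0,-0.9,0],
], claw=0.634)

```text
clock: 25.5
eef_pos: [0.5739, -0.2773, 0.0904]
tool_rot: [0.584, 0.812, -0.0, -0.001]
ft_force: [0.5, 0.2, -0.1]
grip_width: 0.0321
grasp_force: 21.6
```

Emit:
apply_moves([
  [0,0,-0.9,0.07],
  [0,0,-0.9,0.07],
  [0,0,-0.8,0.07],
  [0,0,-0.6,0.07],
  [0,0,-0.3,0.07],
])

```text
clock: 25.92
eef_pos: [0.5752, -0.2779, 0.1626]
tool_rot: [0.724, 0.69, 0.001, 0.002]
ft_force: [0.8, -0.0, -0.7]
grip_width: 0.0315
grasp_force: 21.5
```

Emit:
apply_moves([
  [0.3,-0.08,0,0],
  [0.6,-0.15,0,0],
  [0.8,-0.2,0,0],
  [0.9,-0.23,0,0],
  [0.9,-0.23,0,0],
])

```text
clock: 26.33
eef_pos: [0.5583, -0.2048, 0.1585]
tool_rot: [0.722, 0.692, -0.0, -0.001]
ft_force: [0.2, -0.2, -0.4]
grip_width: 0.0319
grasp_force: 21.5
```

Emit:
apply_moves([
  [0.9,-0.23,0,0],
  [0.9,-0.23,0,0],
  [0.9,-0.23,0,0],
  [0.9,-0.23,0,0],
  [0.9,-0.23,0,0],
])

```text
clock: 26.75
eef_pos: [0.539, -0.1137, 0.1587]
tool_rot: [0.721, 0.692, -0.001, -0.001]
ft_force: [0.8, -0.3, -0.0]
grip_width: 0.0316
grasp_force: 21.5
```

Emit:
apply_moves([
  [0.9,-0.23,0,0],
  [0.9,-0.23,0,0],
  [0.9,-0.23,0,0],
  [0.9,-0.23,0,0],
  [0.9,-0.23,0,0],
])

```text
clock: 27.17
eef_pos: [0.5197, -0.0231, 0.1587]
tool_rot: [0.721, 0.692, -0.001, -0.001]
ft_force: [0.3, 0.4, 0.1]
grip_width: 0.0316
grasp_force: 21.5
```

Emit:
apply_moves([
  [0.9,-0.23,0,0],
  [0.9,-0.23,0,0],
  [0.9,-0.23,0,0],
  [0.9,-0.23,0,0],
  [0.9,-0.23,0,0],
])

```text
clock: 27.58
eef_pos: [0.5005, 0.0675, 0.1588]
tool_rot: [0.721, 0.692, -0.001, -0.001]
ft_force: [-0.3, 0.6, -1.1]
grip_width: 0.0316
grasp_force: 21.5
```

Emit:
apply_moves([
  [0.9,-0.2,0,0],
  [0.9,-0.2,0,0],
  [0.8,-0.2,0,0],
  [0.6,-0.1,0,0],
  [0.4,0,0,0],
])

```text
clock: 28.0
eef_pos: [0.4901, 0.14, 0.159]
tool_rot: [0.721, 0.693, -0.001, -0.001]
ft_force: [0.0, 0.7, 0.0]
grip_width: 0.0317
grasp_force: 21.5
```

Emit:
apply_moves([
  [0,0,0,0],
  [0,0,0,0],
  [0,0,0,0],
  [0,0,0,0],
  [0,0,0,0],
])

```text
clock: 28.42
eef_pos: [0.4919, 0.1378, 0.1597]
tool_rot: [0.723, 0.691, -0.0, 0.0]
ft_force: [-0.1, 0.4, -0.4]
grip_width: 0.0318
grasp_force: 21.5
```

```bash
python3 -c "
from h import *
to(.4859,.1528,.037,87.5)
"
```

```text
roll -0.001  tx 0.736 ty -0.330 tz 6.133 q6 1.89 h 87.4 pos [0.4919 0.1378 0.1597] tip 0.022
```

Emit:
apply_moves([
  [0.3,-0.1,0.2,0],
  [0.3,-0.15,0.6,0],
  [0.12,-0.08,0.9,0],
  [0,0,0.9,0],
  [0,0,0.9,0],
])

```text
clock: 28.83
eef_pos: [0.4858, 0.1535, 0.089]
tool_rot: [0.722, 0.692, 0.0, 0.0]
ft_force: [0.7, 1.2, -0.3]
grip_width: 0.0319
grasp_force: 21.5
```

Emit:
apply_moves([
  [0,0,0.9,0],
  [0,0,0.7,0],
  [0,0,0.5,0],
  [0,0,0.3,0],
  [0,0,0.2,0],
])

```text
clock: 29.25
eef_pos: [0.4855, 0.1532, 0.037]
tool_rot: [0.722, 0.691, -0.0, -0.0]
ft_force: [-0.4, -0.4, -0.6]
grip_width: 0.0321
grasp_force: 21.6
```

Emit:
apply_moves([
  [0,0,0.05,0],
  [0,0,0.05,0],
  [0,0,0,0],
  [0,0,0,0],
  [0,0,0,0],
])

```text
clock: 29.67
eef_pos: [0.4863, 0.1534, 0.0363]
tool_rot: [0.722, 0.692, 0.001, 0.0]
ft_force: [-0.5, 0.6, -0.3]
grip_width: 0.0315
grasp_force: 21.6
```

Emit:
apply_moves([
  [0,0,0.03,0],
  [0,0,0,0],
  [0,0,0,0],
  [0,0,0,0],
  [0,0,0,0],
])

```text
clock: 30.08
eef_pos: [0.4863, 0.1534, 0.0358]
tool_rot: [0.722, 0.692, 0.001, 0.0]
ft_force: [-1.0, -0.2, 6.2]
grip_width: 0.0317
grasp_force: 22.3
```

Emit:
apply_moves([
  [0,0,0,0],
  [0,0,0,0],
  [0,0,0,0],
  [0,0,0,0],
  [0,0,0,0],
], claw=0.45)

```text
clock: 30.5
eef_pos: [0.4856, 0.1532, 0.0348]
tool_rot: [0.722, 0.692, -0.0, -0.0]
ft_force: [-0.3, -0.2, 0.6]
grip_width: 0.0471
grasp_force: 0.0
```

Emit:
apply_moves([
  [0,0,-0.3,0],
  [0,0,-0.8,0],
  [0,0,-1,0],
  [0,0,-1,0],
  [0,0,-1,0],
])

```text
clock: 30.92
eef_pos: [0.4856, 0.1532, 0.1182]
tool_rot: [0.722, 0.692, -0.0, -0.0]
ft_force: [0.5, 0.3, 0.3]
grip_width: 0.0469
grasp_force: 0.0
```

Emit:
apply_moves([
  [0,0,-0.9,0.095],
  [0,0,-0.8,0.095],
  [0,0,-0.3,0.095],
  [0,0,0,0.095],
  [0,0,0,0.095],
], claw=0.35)

```text
clock: 31.33
eef_pos: [0.4863, 0.1534, 0.1585]
tool_rot: [0.872, 0.49, 0.001, 0.0]
ft_force: [-1.0, -0.0, -0.5]
grip_width: 0.0554
grasp_force: 0.0
```

Emit:
apply_moves([
  [0,0,0,0.095],
  [0,0,0,0.095],
  [0,0,0,0.095],
  [0,0,0,0.095],
  [0,0,0,0.08],
])

```text
clock: 31.75
eef_pos: [0.4857, 0.1532, 0.1575]
tool_rot: [0.963, 0.268, 0.0, 0.0]
ft_force: [0.6, -0.1, 0.2]
grip_width: 0.0557
grasp_force: 0.0
```

Emit:
apply_moves([
  [-0.1,0.4,0,0],
  [-0.25,0.8,0,0],
  [-0.25,0.9,0,0],
  [-0.25,0.9,0,0],
  [-0.25,0.9,0,0],
])

```text
clock: 32.17
eef_pos: [0.5079, 0.0739, 0.1574]
tool_rot: [0.962, 0.272, 0.0, 0.0]
ft_force: [1.1, 0.1, -0.9]
grip_width: 0.0552
grasp_force: 0.0
```

Emit:
apply_moves([
  [-0.25,0.9,0,0],
  [-0.25,0.9,0,0],
  [-0.25,0.9,0,0],
  [-0.25,0.9,0,0],
  [-0.25,0.9,0,0],
])

```text
clock: 32.58
eef_pos: [0.5333, -0.0162, 0.1574]
tool_rot: [0.962, 0.272, 0.0, 0.0]
ft_force: [-0.3, 0.4, -0.3]
grip_width: 0.0559
grasp_force: 0.0
```

Emit:
apply_moves([
  [-0.25,0.9,0.2,0],
  [-0.25,0.9,0.3,0],
  [-0.25,0.9,0.4,0],
  [-0.25,0.9,0.4,0],
  [-0.25,0.9,0.2,0],
])

```text
clock: 33.0
eef_pos: [0.5583, -0.106, 0.1263]
tool_rot: [0.962, 0.272, -0.001, -0.0]
ft_force: [-0.6, 0.8, -0.2]
grip_width: 0.0554
grasp_force: 0.0
```

Emit:
apply_moves([
  [0,0.6,0,0],
  [0,0.4,0,0],
  [0,0,0,0],
  [0,0,0,0],
  [0,0,0,0],
])

```text
clock: 33.42
eef_pos: [0.5692, -0.1209, 0.1275]
tool_rot: [0.963, 0.271, 0.0, -0.0]
ft_force: [-0.1, 0.1, 0.1]
grip_width: 0.0554
grasp_force: 0.0
```

```bash
python3 -c "
from h import *
c=snap('wrist','w6'); blobs(c,.02,150,30000)
to(.5685,-.150,.026,31)
c=snap('top','top4'); blobs(c,.02,30,400)
"
```

```text
px 278 328 xy 456.1 -149.2 size 30.2 32.4 mm dir(w) 29.4
px 32 303 xy 369.4 39.9 size 55.7 9.8 mm dir(w) 87.3
px 349 219 xy 571.7 -147.2 size 40.2 33.4 mm dir(w) 31.5
px 529 233 xy 632.7 -276.6 size 97.7 44.5 mm dir(w) 42.2
px 594 54 xy 754.1 -225.0 size 51.3 58.9 mm dir(w) 47.3
px 116 83 xy 595.0 62.7 size 123.2 130.6 mm dir(w) 87.3
roll 0.008  tx -0.782 ty 1.241 tz 5.073 q6 2.38 h 31.5 pos [ 0.5691 -0.1207  0.1275] tip 0.022
px 330 378 xy 42.6 -113.0 size 47.9 18.7 mm dir(w) 89.9
px 237 355 xy 105.9 147.5 size 43.2 17.9 mm dir(w) 72.5
px 213 348 xy 122.5 217.4 size 75.0 25.0 mm dir(w) 79.2
px 185 342 xy 140.5 299.5 size 72.0 22.4 mm dir(w) 85.0
px 238 244 xy 416.0 157.9 size 228.1 12.5 mm dir(w) 87.3
px 238 220 xy 487.2 160.0 size 29.8 38.8 mm dir(w) 0.0
px 219 220 xy 488.7 215.2 size 26.9 42.1 mm dir(w) 0.0
px 393 177 xy 620.2 -306.7 size 58.5 11.2 mm dir(w) 55.4
px 625 142 xy 731.3 -1021.2 size 39.8 22.7 mm dir(w) 83.9
```

View pics/w6.png

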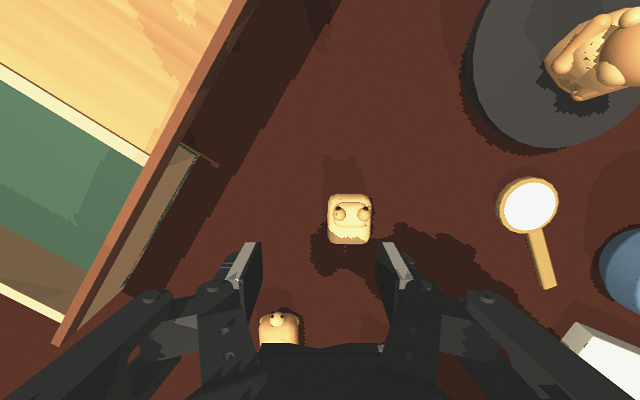

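Emit:
apply_moves([
  [-0.15,0.3,0.3,0],
  [-0.25,0.45,0.4,0],
  [-0.25,0.45,0.6,0],
  [0,0,0.8,0],
  [0,0,0.8,0],
])

```text
clock: 33.93
eef_pos: [0.5703, -0.1504, 0.0676]
tool_rot: [0.963, 0.27, -0.0, 0.0]
ft_force: [-0.4, 0.2, -0.5]
grip_width: 0.0557
grasp_force: 0.0
```

Emit:
apply_moves([
  [0,0,0.8,0],
  [0,0,0.7,0],
  [0,0,0.45,0],
  [0,0,0.2,0],
  [0,0,0,0],
])

```text
clock: 34.35
eef_pos: [0.5694, -0.1491, 0.0243]
tool_rot: [0.963, 0.27, -0.001, -0.001]
ft_force: [0.4, -0.1, 0.2]
grip_width: 0.0557
grasp_force: 0.0
```

Emit:
apply_moves([
  [0,0,0,0],
  [0,0,0,0],
  [0,0,0,0],
  [0,0,0,0],
  [0,0,0,0],
], claw=0.55)

```text
clock: 34.77
eef_pos: [0.5711, -0.1489, 0.0268]
tool_rot: [0.963, 0.271, 0.001, 0.0]
ft_force: [-1.2, -0.3, 0.8]
grip_width: 0.0382
grasp_force: 0.0
```

Emit:
apply_moves([
  [0,0,0,0],
  [0,0,0,0],
  [0,0,0,0],
  [0,0,0,0],
  [0,0,0,0],
], claw=0.595)

```text
clock: 35.18
eef_pos: [0.5706, -0.1488, 0.0261]
tool_rot: [0.963, 0.271, -0.0, -0.0]
ft_force: [0.3, -0.1, 0.6]
grip_width: 0.0348
grasp_force: 0.0
```

Emit:
apply_moves([
  [0,0,0,0],
  [0,0,0,0],
  [0,0,0,0],
  [0,0,0,0],
  [0,0,0,0],
], claw=0.605)

```text
clock: 35.6
eef_pos: [0.5706, -0.1488, 0.0261]
tool_rot: [0.963, 0.271, 0.0, -0.0]
ft_force: [-0.3, -0.2, 0.1]
grip_width: 0.0339
grasp_force: 6.4
```

Emit:
apply_moves([
  [0,0,-0.2,0],
  [0,0,-0.4,0],
  [0,0,-0.8,0],
  [0,0,-0.9,0],
  [0,0,-0.9,0],
], claw=0.611)

```text
clock: 36.02
eef_pos: [0.5704, -0.1488, 0.0911]
tool_rot: [0.963, 0.271, -0.0, -0.0]
ft_force: [0.6, 0.2, -0.1]
grip_width: 0.0336
grasp_force: 18.3
```

Emit:
apply_moves([
  [0,0,-0.9,-0.09],
  [0,0,-0.9,-0.095],
  [0,0,-0.8,-0.095],
  [0,0,-0.6,-0.095],
  [0,0,-0.3,-0.095],
])

```text
clock: 36.43
eef_pos: [0.5717, -0.1491, 0.1632]
tool_rot: [0.867, 0.499, 0.001, 0.001]
ft_force: [1.2, 0.2, -0.4]
grip_width: 0.0334
grasp_force: 18.3
```

Emit:
apply_moves([
  [0,0,0,-0.095],
  [0,0,0,-0.095],
  [0,0,0,-0.095],
  [0,0,0,-0.095],
  [0,0,0,-0.083],
])

```text
clock: 36.85
eef_pos: [0.5706, -0.1488, 0.1609]
tool_rot: [0.721, 0.692, 0.0, 0.0]
ft_force: [-0.4, -0.2, 0.1]
grip_width: 0.0335
grasp_force: 18.3
```

Emit:
apply_moves([
  [0.3,-0.12,0,0],
  [0.6,-0.25,0,0],
  [0.8,-0.33,0,0],
  [0.9,-0.37,0,0],
  [0.9,-0.37,0,0],
])

```text
clock: 37.27
eef_pos: [0.5441, -0.076, 0.1603]
tool_rot: [0.724, 0.69, 0.0, -0.0]
ft_force: [0.0, 0.2, -0.6]
grip_width: 0.0336
grasp_force: 18.3
```

Emit:
apply_moves([
  [0.9,-0.37,0,0],
  [0.9,-0.37,0,0],
  [0.9,-0.37,0,0],
  [0.9,-0.37,0,0],
  [0.9,-0.37,0,0],
])

```text
clock: 37.68
eef_pos: [0.511, 0.0158, 0.1605]
tool_rot: [0.724, 0.69, 0.0, -0.0]
ft_force: [0.9, 1.0, -0.2]
grip_width: 0.0337
grasp_force: 18.3
```

Emit:
apply_moves([
  [0.9,-0.37,0,0],
  [0.8,-0.35,0,0],
  [0.7,-0.3,0,0],
  [0.5,-0.2,0,0],
  [0.3,-0.1,0,0],
])

```text
clock: 38.1
eef_pos: [0.4876, 0.0808, 0.1604]
tool_rot: [0.723, 0.691, 0.0, -0.0]
ft_force: [-1.1, -0.7, 0.4]
grip_width: 0.0337
grasp_force: 18.3
```

Emit:
apply_moves([
  [0,0,0,0],
  [0,0,0,0],
  [0,0,0,0],
  [0,0,0,0],
  [0,0,0,0],
])

```text
clock: 38.52
eef_pos: [0.4889, 0.0785, 0.16]
tool_rot: [0.724, 0.69, -0.0, 0.0]
ft_force: [1.3, 0.7, 0.3]
grip_width: 0.0336
grasp_force: 18.3
```

```bash
python3 -c "
from h import *
to(.4833,.0928,.0365,87.5)
"
```

```text
roll -0.003  tx 0.701 ty -0.312 tz 6.175 q6 1.78 h 87.3 pos [0.4889 0.0785 0.16  ] tip 0.022
```

Emit:
apply_moves([
  [0.3,-0.1,0.2,0],
  [0.3,-0.15,0.6,0],
  [0.1,-0.06,0.9,0],
  [0,0,0.9,0],
  [0,0,0.9,0],
])

```text
clock: 38.93
eef_pos: [0.4831, 0.0937, 0.0893]
tool_rot: [0.723, 0.691, 0.0, 0.0]
ft_force: [-0.2, 0.1, -0.3]
grip_width: 0.034
grasp_force: 18.3
```

Emit:
apply_moves([
  [0,0,0.9,0],
  [0,0,0.7,0],
  [0,0,0.5,0],
  [0,0,0.3,0],
  [0,0,0.2,0],
])

```text
clock: 39.35
eef_pos: [0.4828, 0.0934, 0.0373]
tool_rot: [0.723, 0.691, -0.0, -0.0]
ft_force: [0.4, -0.2, 0.2]
grip_width: 0.0337
grasp_force: 18.3
```

Emit:
apply_moves([
  [0,0,0.05,0],
  [0,0,0.05,0],
  [0,0,0,0],
  [0,0,0,0],
  [0,0,0,0],
])

```text
clock: 39.77
eef_pos: [0.4837, 0.0935, 0.0367]
tool_rot: [0.723, 0.691, 0.001, 0.0]
ft_force: [-0.7, 0.0, 0.6]
grip_width: 0.0332
grasp_force: 18.3
```

Emit:
apply_moves([
  [0,0,0.03,0],
  [0,0,0,0],
  [0,0,0,0],
  [0,0,0,0],
  [0,0,0,0],
])

```text
clock: 40.18
eef_pos: [0.4836, 0.0935, 0.0361]
tool_rot: [0.723, 0.691, 0.0, 0.0]
ft_force: [-0.9, -0.7, 5.9]
grip_width: 0.0335
grasp_force: 19.0
```

Emit:
apply_moves([
  [0,0,0,0],
  [0,0,0,0],
  [0,0,0,0],
  [0,0,0,0],
  [0,0,0,0],
], claw=0.45)

```text
clock: 40.6
eef_pos: [0.483, 0.0934, 0.0352]
tool_rot: [0.723, 0.691, -0.0, -0.0]
ft_force: [-0.3, 0.9, -0.1]
grip_width: 0.047
grasp_force: 0.0
```

Emit:
apply_moves([
  [0,0,-0.3,0],
  [0,0,-0.8,0],
  [0,0,-1,0],
  [0,0,-1,0],
  [0,0,-1,0],
])

```text
clock: 41.02
eef_pos: [0.4829, 0.0934, 0.1186]
tool_rot: [0.723, 0.691, -0.0, -0.0]
ft_force: [-0.5, 0.4, -0.2]
grip_width: 0.047
grasp_force: 0.0
```

Emit:
apply_moves([
  [0,0,-0.9,0.095],
  [0,0,-0.8,0.095],
  [0,0,-0.3,0.095],
  [0,0,0,0.095],
  [0,0,0,0.095],
], claw=0.35)

```text
clock: 41.43
eef_pos: [0.4837, 0.0935, 0.1588]
tool_rot: [0.872, 0.489, 0.001, 0.0]
ft_force: [0.2, -0.5, -0.3]
grip_width: 0.0552
grasp_force: 0.0
```

Emit:
apply_moves([
  [0,0,0,0.095],
  [0,0,0,0.095],
  [0,0,0,0.095],
  [0,0,0,0.095],
  [0,0,0,0.07],
])

```text
clock: 41.85
eef_pos: [0.4831, 0.0934, 0.1579]
tool_rot: [0.962, 0.273, 0.0, 0.0]
ft_force: [-0.2, 0.3, -0.4]
grip_width: 0.0554
grasp_force: 0.0
```

Emit:
apply_moves([
  [-0.4,0.4,0,0],
  [-0.6,0.7,0,0],
  [-0.7,0.8,0,0],
  [-0.7,0.8,0,0],
  [-0.7,0.8,0,0],
])

```text
clock: 42.27
eef_pos: [0.4668, -0.0002, 0.1577]
tool_rot: [0.961, 0.276, -0.0, 0.0]
ft_force: [0.5, -0.1, 0.0]
grip_width: 0.0555
grasp_force: 0.0
```

Emit:
apply_moves([
  [-0.7,0.8,0,0],
  [-0.7,0.8,0,0],
  [-0.7,0.8,0,0],
  [-0.7,0.8,0,0],
  [-0.7,0.8,0,0],
])

```text
clock: 42.68
eef_pos: [0.4495, -0.1053, 0.1578]
tool_rot: [0.961, 0.276, -0.0, 0.0]
ft_force: [0.3, -0.7, 0.9]
grip_width: 0.0555
grasp_force: 0.0
```

Emit:
apply_moves([
  [-0.7,0.8,0.2,0],
  [-0.6,0.6,0.6,0],
  [-0.2,0.2,0.6,0],
  [0,0,0.2,0],
  [0,0,0,0],
])

```text
clock: 43.1
eef_pos: [0.4403, -0.1469, 0.1246]
tool_rot: [0.962, 0.275, -0.001, -0.001]
ft_force: [0.2, 0.3, 0.3]
grip_width: 0.0553
grasp_force: 0.0
```

```bash
python3 -c "
from h import *
c=snap('wrist','w7'); blobs(c,.02,150,30000)
to(.445,-.1565,.026,32.3)
c=snap('top','top5'); blobs(c,.02,30,400)
"
```

```text
px 346 203 xy 455.3 -165.9 size 38.0 10.0 mm dir(w) 48.7
px 630 111 xy 612.8 -295.7 size 56.4 6.7 mm dir(w) 55.2
px 604 66 xy 622.8 -257.3 size 20.7 5.8 mm dir(w) 86.4
px 601 33 xy 636.1 -239.3 size 26.7 8.2 mm dir(w) 22.8
px 165 80 xy 456.6 -12.6 size 25.0 136.5 mm dir(w) 87.2
px 82 82 xy 442.3 49.1 size 76.7 128.4 mm dir(w) 87.2
roll -0.006  tx -0.095 ty 0.521 tz 4.967 q6 2.26 h 31.9 pos [ 0.441  -0.1467  0.1253] tip 0.022
px 246 245 xy 414.8 134.3 size 275.4 13.4 mm dir(w) 87.3
px 260 222 xy 482.8 94.5 size 32.8 39.1 mm dir(w) 0.0
px 238 220 xy 487.2 160.0 size 29.8 39.0 mm dir(w) 0.0
px 220 220 xy 488.7 213.8 size 26.9 45.2 mm dir(w) 0.0
px 393 177 xy 620.6 -306.9 size 58.5 12.1 mm dir(w) 55.4
px 626 141 xy 732.7 -1024.4 size 33.7 25.9 mm dir(w) 83.6
px 360 136 xy 747.7 -206.4 size 40.0 41.6 mm dir(w) 89.4
```

View pics/w7.png

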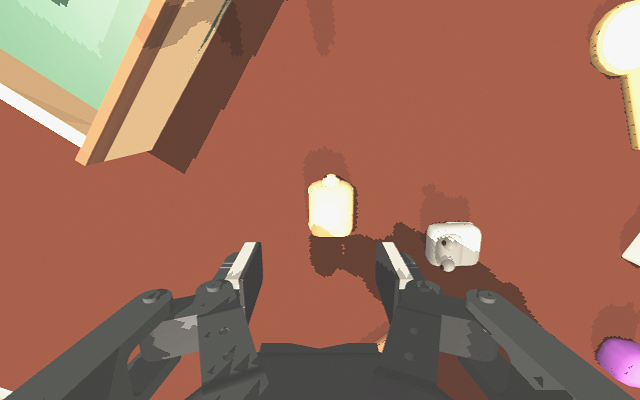

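```bash
python3 -c "
from h import *
c=load('w7'); print(ray(c,331,208,.015))
print(ray(c,309,208,.02),ray(c,353,208,.02))
"
```

```text
[ 0.44255526 -0.15727895  0.015     ]
[ 0.435003   -0.14212535  0.02      ] [ 0.45262103 -0.1704047   0.02      ]
```

Emit:
apply_moves([
  [-0.08,0.2,0.3,0],
  [-0.08,0.3,0.4,0],
  [0,0,0.6,0],
  [0,0,0.8,0],
  [0,0,0.8,0],
])

```text
clock: 43.62
eef_pos: [0.4451, -0.1572, 0.067]
tool_rot: [0.961, 0.275, 0.001, 0.001]
ft_force: [-0.2, -0.3, -0.7]
grip_width: 0.0553
grasp_force: 0.0
```

Emit:
apply_moves([
  [0,0,0.8,0],
  [0,0,0.7,0],
  [0,0,0.4,0],
  [0,0,0.18,0],
  [0,0,0,0],
])

```text
clock: 44.03
eef_pos: [0.4439, -0.1567, 0.0251]
tool_rot: [0.961, 0.275, -0.001, -0.0]
ft_force: [0.5, -0.5, -0.1]
grip_width: 0.0557
grasp_force: 0.0
```

Emit:
apply_moves([
  [0,0,0,0],
  [0,0,0,0],
  [0,0,0,0],
  [0,0,0,0],
  [0,0,0,0],
], claw=0.55)

```text
clock: 44.45
eef_pos: [0.4447, -0.157, 0.0264]
tool_rot: [0.962, 0.275, 0.0, 0.0]
ft_force: [0.3, -0.5, 0.7]
grip_width: 0.0382
grasp_force: 0.0
```

Emit:
apply_moves([
  [0,0,0,0],
  [0,0,0,0],
  [0,0,0,0],
  [0,0,0,0],
  [0,0,0,0],
], claw=0.595)

```text
clock: 44.87
eef_pos: [0.4443, -0.1569, 0.0259]
tool_rot: [0.962, 0.275, -0.0, 0.0]
ft_force: [-0.3, -0.3, 0.0]
grip_width: 0.0346
grasp_force: 0.0
```

Emit:
apply_moves([
  [0,0,0,0],
  [0,0,0,0],
  [0,0,0,0],
  [0,0,0,0],
  [0,0,0,0],
], claw=0.605)

```text
clock: 45.28
eef_pos: [0.4443, -0.1569, 0.0259]
tool_rot: [0.962, 0.275, 0.0, 0.0]
ft_force: [-0.1, 0.2, 1.0]
grip_width: 0.0338
grasp_force: 6.6
```

Emit:
apply_moves([
  [0,0,-0.2,0],
  [0,0,-0.4,0],
  [0,0,-0.8,0],
  [0,0,-0.9,0],
  [0,0,-0.9,0],
], claw=0.611)

```text
clock: 45.7
eef_pos: [0.444, -0.1568, 0.0909]
tool_rot: [0.962, 0.275, -0.0, -0.0]
ft_force: [0.1, 0.4, -0.7]
grip_width: 0.0338
grasp_force: 19.1
```

Emit:
apply_moves([
  [0,0,-0.9,-0.09],
  [0,0,-0.9,-0.095],
  [0,0,-0.8,-0.095],
  [0,0,-0.6,-0.095],
  [0,0,-0.3,-0.095],
])

```text
clock: 46.12
eef_pos: [0.4453, -0.1572, 0.1625]
tool_rot: [0.864, 0.503, 0.001, 0.001]
ft_force: [0.3, -0.4, -1.7]
grip_width: 0.0334
grasp_force: 19.0
```

Emit:
apply_moves([
  [0,0,0,-0.095],
  [0,0,0,-0.095],
  [0,0,0,-0.095],
  [0,0,0,-0.095],
  [0,0,0,-0.077],
])

```text
clock: 46.53
eef_pos: [0.4442, -0.1569, 0.1606]
tool_rot: [0.721, 0.693, 0.0, 0.0]
ft_force: [0.9, 0.0, -0.2]
grip_width: 0.0339
grasp_force: 19.0
```

Emit:
apply_moves([
  [0.3,0.05,0,0],
  [0.6,0.1,0,0],
  [0.8,0.12,0,0],
  [0.8,0.12,0,0],
  [0.8,0.12,0,0],
])

```text
clock: 46.95
eef_pos: [0.4574, -0.0904, 0.1603]
tool_rot: [0.723, 0.691, 0.0, 0.0]
ft_force: [0.6, 0.0, -1.1]
grip_width: 0.0337
grasp_force: 19.0
```

Emit:
apply_moves([
  [0.8,0.12,0,0],
  [0.8,0.12,0,0],
  [0.8,0.12,0,0],
  [0.8,0.12,0,0],
  [0.8,0.12,0,0],
])

```text
clock: 47.37
eef_pos: [0.4728, -0.0107, 0.1603]
tool_rot: [0.723, 0.691, 0.0, 0.0]
ft_force: [-0.3, 0.1, -0.2]
grip_width: 0.0336
grasp_force: 19.0
```

Emit:
apply_moves([
  [0.7,0.1,0,0],
  [0.4,0.1,0,0],
  [0.2,0,0,0],
  [0,0,0,0],
  [0,0,0,0],
])

```text
clock: 47.78
eef_pos: [0.4778, 0.0136, 0.1599]
tool_rot: [0.722, 0.691, -0.0, 0.0]
ft_force: [0.3, -0.2, -0.9]
grip_width: 0.0336
grasp_force: 19.0
```

```bash
python3 -c "
from h import *
to(.4807,.0329,.036,87.5)
"
```

```text
roll -0.000  tx 0.969 ty 0.103 tz 6.197 q6 1.64 h 87.5 pos [0.4778 0.0136 0.1599] tip 0.022
```

Emit:
apply_moves([
  [0.4,0.05,0,0],
  [0.4,0.05,0.2,0],
  [0.2,0,0.6,0],
  [0,0,0.9,0],
  [0,0,0.9,0],
])

```text
clock: 48.2
eef_pos: [0.4815, 0.0343, 0.1076]
tool_rot: [0.722, 0.692, 0.001, 0.001]
ft_force: [0.5, -0.4, -0.7]
grip_width: 0.0337
grasp_force: 19.0
```

Emit:
apply_moves([
  [0,0,0.9,0],
  [0,0,0.9,0],
  [0,0,0.7,0],
  [0,0,0.5,0],
  [0,0,0.3,0],
])

```text
clock: 48.62
eef_pos: [0.48, 0.0338, 0.0404]
tool_rot: [0.722, 0.691, -0.001, -0.001]
ft_force: [-0.5, 0.4, -0.8]
grip_width: 0.0337
grasp_force: 19.1
```

Emit:
apply_moves([
  [0,0,0.15,0],
  [0,0,0.05,0],
  [0,0,0.05,0],
  [0,0,0,0],
  [0,0,0,0],
])

```text
clock: 49.03
eef_pos: [0.4815, 0.0337, 0.0376]
tool_rot: [0.722, 0.692, 0.001, 0.0]
ft_force: [-0.0, 0.3, -0.5]
grip_width: 0.0331
grasp_force: 19.1
```

Emit:
apply_moves([
  [0,0,0.04,0],
  [0,0,0,0],
  [0,0,0,0],
  [0,0,0,0],
  [0,0,0,0],
])

```text
clock: 49.45
eef_pos: [0.4809, 0.0337, 0.0362]
tool_rot: [0.722, 0.692, 0.0, 0.0]
ft_force: [0.4, -0.1, -0.9]
grip_width: 0.0337
grasp_force: 19.1
```

Emit:
apply_moves([
  [0,0,0.03,0],
  [0,0,0,0],
  [0,0,0,0],
  [0,0,0,0],
  [0,0,0,0],
])

```text
clock: 49.87
eef_pos: [0.4809, 0.0337, 0.036]
tool_rot: [0.722, 0.692, 0.0, 0.0]
ft_force: [-1.9, -0.4, 4.8]
grip_width: 0.0336
grasp_force: 19.8
```

Emit:
apply_moves([
  [0,0,0,0],
  [0,0,0,0],
  [0,0,0,0],
  [0,0,0,0],
  [0,0,0,0],
], claw=0.45)

```text
clock: 50.28
eef_pos: [0.4807, 0.0337, 0.0353]
tool_rot: [0.722, 0.692, -0.0, -0.0]
ft_force: [0.3, 0.1, -0.2]
grip_width: 0.0472
grasp_force: 0.0
```

Emit:
apply_moves([
  [0,0,-0.3,0],
  [0,0,-0.8,0],
  [0,0,-1,0],
  [0,0,-1,0],
  [0,0,-1,0],
])

```text
clock: 50.7
eef_pos: [0.4806, 0.0337, 0.1186]
tool_rot: [0.722, 0.692, -0.0, -0.0]
ft_force: [0.6, 0.2, 0.5]
grip_width: 0.0468
grasp_force: 0.0
```

Emit:
apply_moves([
  [0,0,-1,0],
  [0,0,-1,0],
  [0,0,-1,0],
  [0,0,-1,0],
  [0,0,-0.7,0],
])

```text
clock: 51.12
eef_pos: [0.4813, 0.0338, 0.2139]
tool_rot: [0.722, 0.692, 0.001, 0.001]
ft_force: [0.6, -0.0, -0.1]
grip_width: 0.047
grasp_force: 0.0
```

```bash
python3 -c "
from h import *
c=snap('wrist','w8')
to(.6363,.116,.25,87.5)
c=snap('top','top6'); blobs(c,.02,30,400)
"
```

```text
roll 0.000  tx 4.439 ty 7.491 tz -1.685 q6 1.68 h 87.5 pos [0.4827 0.0338 0.2163] tip 0.022
px 591 393 xy 0.7 -846.5 size 13.8 31.8 mm dir(w) 89.9
px 634 390 xy 8.6 -968.5 size 21.1 47.9 mm dir(w) 89.6
px 279 246 xy 410.4 35.3 size 11.7 76.8 mm dir(w) 0.0
px 281 223 xy 478.3 31.9 size 29.8 32.8 mm dir(w) 0.0
px 625 142 xy 729.7 -1022.2 size 22.2 37.3 mm dir(w) 0.1
px 360 135 xy 750.6 -202.5 size 33.3 45.7 mm dir(w) 22.5
```

View pics/w8.png

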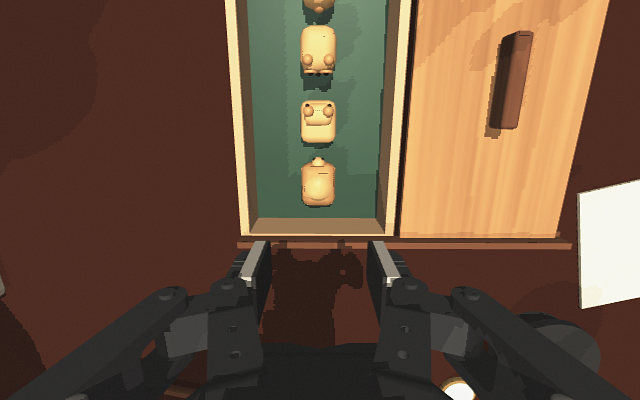

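Emit:
apply_moves([
  [0.3,0.4,0,0],
  [0.4,0.7,0,0],
  [0.5,0.8,0,0],
  [0.5,0.9,0,0],
  [0.5,0.9,0,0],
])

```text
clock: 51.63
eef_pos: [0.5569, 0.0752, 0.2096]
tool_rot: [0.722, 0.692, -0.001, -0.001]
ft_force: [0.3, -1.5, 0.7]
grip_width: 0.0468
grasp_force: 0.0
```

Emit:
apply_moves([
  [0.5,0.9,0.3,0],
  [0.5,0.9,0.6,0],
  [0.5,0.9,0.8,0],
  [0.5,0.7,0.9,0],
  [0.23,0.35,0.8,0],
])

```text
clock: 52.05
eef_pos: [0.6345, 0.1173, 0.1399]
tool_rot: [0.722, 0.692, -0.001, -0.001]
ft_force: [-0.4, 0.0, -0.4]
grip_width: 0.0466
grasp_force: 0.0
```

Emit:
apply_moves([
  [0,0,0.3,0],
  [0,0,0,0],
  [0,0,0,0],
  [0,0,0,0],
  [0,0,0,0],
])

```text
clock: 52.47
eef_pos: [0.6339, 0.1155, 0.139]
tool_rot: [0.722, 0.691, 0.001, 0.001]
ft_force: [-0.1, -0.6, 0.3]
grip_width: 0.0472
grasp_force: 0.0
```

```bash
python3 -c "
from h import *
to(.6355,.116,.0893,87.5)
"
```

```text
roll -0.000  tx 0.027 ty 0.080 tz 2.487 q6 1.80 h 87.5 pos [0.6339 0.1155 0.139 ] tip 0.022
```

Emit:
apply_moves([
  [0,0.08,0.4,0],
  [0,0,0.7,0],
  [0,0,0.7,0],
  [0,0,0.45,0],
  [0,0,0.2,0],
])

```text
clock: 52.88
eef_pos: [0.6342, 0.1153, 0.087]
tool_rot: [0.722, 0.691, -0.001, -0.001]
ft_force: [0.3, -0.3, -0.0]
grip_width: 0.0471
grasp_force: 0.0
```

Emit:
apply_moves([
  [0,0,0,0],
  [0,0,0,0],
  [0,0,0,0],
  [0,0,0,0],
  [0,0,0,0],
], claw=0.8)

```text
clock: 53.3
eef_pos: [0.6357, 0.1158, 0.0893]
tool_rot: [0.722, 0.692, 0.001, 0.0]
ft_force: [-0.5, 0.4, 0.0]
grip_width: 0.0168
grasp_force: 0.0
```

Emit:
apply_moves([
  [0,0,0,0],
  [0,0,0,0],
  [0,0,0,0],
  [0,0,0,0],
  [0,0,0,0],
], claw=0.852)

```text
clock: 53.72
eef_pos: [0.6344, 0.1158, 0.0894]
tool_rot: [0.722, 0.692, -0.0, -0.001]
ft_force: [-4.1, 1.4, 6.4]
grip_width: 0.013
grasp_force: 31.0
```

Emit:
apply_moves([
  [0,-0.3,0,0],
  [0,-0.6,0,0],
  [0,-0.7,0,0],
  [0,-0.7,0,0],
  [0,-0.7,0,0],
])

```text
clock: 54.13
eef_pos: [0.5763, 0.1186, 0.0894]
tool_rot: [0.722, 0.691, 0.002, 0.001]
ft_force: [1.6, 0.7, 1.5]
grip_width: 0.0136
grasp_force: 31.1
```

Emit:
apply_moves([
  [0,-0.7,0,0],
  [0,-0.7,0,0],
  [0,-0.7,0,0],
  [0,-0.7,0,0],
  [0,-0.6,0,0],
])

```text
clock: 54.55
eef_pos: [0.508, 0.1219, 0.0894]
tool_rot: [0.722, 0.692, 0.002, 0.001]
ft_force: [1.2, 2.4, 0.3]
grip_width: 0.0133
grasp_force: 31.0
```

Emit:
apply_moves([
  [0,-0.5,0,0],
  [0,-0.3,0,0],
  [0,-0.1,0,0],
  [0,-0.1,0,0],
  [0,0,0,0],
])

```text
clock: 54.97
eef_pos: [0.4881, 0.1228, 0.0893]
tool_rot: [0.722, 0.692, 0.001, 0.0]
ft_force: [0.5, 2.9, 6.0]
grip_width: 0.0135
grasp_force: 31.7
```

Emit:
apply_moves([
  [0,-0.05,0,0],
  [0,0,0,0],
  [0,0,0,0],
  [0,0,0,0],
  [0,0,0,0],
])

```text
clock: 55.38
eef_pos: [0.4876, 0.1228, 0.0893]
tool_rot: [0.722, 0.692, 0.001, 0.0]
ft_force: [-1.1, 3.1, 6.1]
grip_width: 0.0134
grasp_force: 31.7
```

Emit:
apply_moves([
  [0,-0.05,0,0],
  [0,-0.05,0,0],
  [0,-0.05,0,0],
  [0,0,0,0],
  [0,0,0,0],
])

```text
clock: 55.8
eef_pos: [0.4849, 0.123, 0.0893]
tool_rot: [0.722, 0.692, 0.002, 0.0]
ft_force: [2.1, 3.1, 5.4]
grip_width: 0.0134
grasp_force: 31.6
```

Emit:
apply_moves([
  [0,-0.05,0,0],
  [0,-0.05,0,0],
  [0,0,0,0],
  [0,0,0,0],
  [0,0,0,0],
])

```text
clock: 56.22
eef_pos: [0.4844, 0.123, 0.0893]
tool_rot: [0.722, 0.691, 0.002, 0.001]
ft_force: [6.1, 3.6, 2.7]
grip_width: 0.0135
grasp_force: 31.2
```

Emit:
apply_moves([
  [0,-0.05,0,0],
  [0,-0.05,0,0],
  [0,0,0,0],
  [0,0,0,0],
  [0,0,0,0],
])

```text
clock: 56.63
eef_pos: [0.4843, 0.123, 0.0894]
tool_rot: [0.723, 0.691, 0.004, 0.003]
ft_force: [9.4, 2.0, -2.4]
grip_width: 0.0131
grasp_force: 30.8
```

Emit:
apply_moves([
  [0,0,0,0],
  [0,0,0,0],
  [0,0,0,0],
  [0,0,0,0],
  [0,0,0,0],
], claw=0.6)

```text
clock: 57.05
eef_pos: [0.4786, 0.1221, 0.088]
tool_rot: [0.722, 0.692, -0.001, -0.0]
ft_force: [-0.7, -0.4, 0.7]
grip_width: 0.034
grasp_force: 0.0
```

Emit:
apply_moves([
  [0,0,-0.5,0],
  [0,0,-1,0],
  [0,0,-1,0],
  [0,0,-1,0],
  [0,0,-1,0],
])

```text
clock: 57.47
eef_pos: [0.4791, 0.1224, 0.1802]
tool_rot: [0.722, 0.692, 0.0, 0.0]
ft_force: [0.6, 0.2, 0.0]
grip_width: 0.0342
grasp_force: 0.0
```

Emit:
apply_moves([
  [0.4,-0.1,-0.5,0],
  [0.8,-0.2,0,0],
  [0.8,-0.2,0,0],
  [0.8,-0.2,0,0],
  [0.8,-0.2,0,0],
])

```text
clock: 57.88
eef_pos: [0.4642, 0.1958, 0.1895]
tool_rot: [0.722, 0.691, 0.0, 0.0]
ft_force: [0.6, -0.1, -0.5]
grip_width: 0.0343
grasp_force: 0.0
```

Emit:
apply_moves([
  [0.8,-0.2,0,0],
  [0.8,-0.2,0,0],
  [0.8,-0.2,0,0],
  [0.8,-0.2,0,0],
  [0.6,-0.2,0,0],
])

```text
clock: 58.3
eef_pos: [0.4475, 0.2732, 0.1893]
tool_rot: [0.722, 0.692, 0.0, 0.0]
ft_force: [-0.3, 0.1, -0.2]
grip_width: 0.0342
grasp_force: 0.0
```

Emit:
apply_moves([
  [0,0,0,0],
  [0,0,0,0],
  [0,0,0,0],
  [0,0,0,0],
  [0,0,0,0],
])

```text
clock: 58.72
eef_pos: [0.4479, 0.2712, 0.1886]
tool_rot: [0.723, 0.691, -0.0, 0.0]
ft_force: [0.2, -0.4, -0.6]
grip_width: 0.0343
grasp_force: 0.0
```

```bash
cat >> h.py <<'E'
def red(c,z):
    hsv=cv2.cvtColor(c['image'],cv2.COLOR_BGR2HSV)
    m=(((hsv[...,0]<5)|(hsv[...,0]>174))&(hsv[...,1]>190)&(hsv[...,2]>130)).astype(np.uint8)
    n,l,s,ce=cv2.connectedComponentsWithStats(m)
    for k in range(1,n):
        if s[k,4]>15: x,y,w,h=s[k,:4]; print('red',s[k].tolist(),ray(c,x+w/2-.5,y+h/2-.5,z).round(4),'corners',ray(c,x,y,z).round(4)[:2],ray(c,x+w,y+h,z).round(4)[:2])
E
python3 -c "
from h import *
c=snap('wrist','w9'); red(c,.111)
to(.4545,.310,.116,87.5)
c=snap('top','top7'); red(c,.111); c=snap('side','side7'); red(c,.111)
"
```

```text
red [341, 151, 1, 16, 16] [0.4641 0.31   0.111 ] corners [0.4642 0.3148] [0.4646 0.3045]
roll -0.001  tx 1.951 ty 0.242 tz 3.627 q6 2.16 h 87.4 pos [0.448  0.2712 0.1885] tip 0.022
red [264, 119, 5, 8, 20] [0.4553 0.3213 0.111 ] corners [0.4516 0.348 ] [0.4614 0.2878]
```

View pics/w9.png

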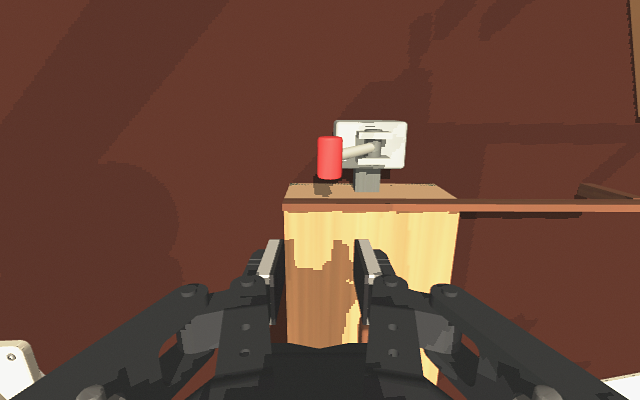

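```bash
python3 -c "
from h import *
c=load('w9'); print(ray(c,329.5,157,.113),ray(c,317,157,.111),ray(c,342,157,.111))
for p in((335,121),(407,121),(405,168),(336,168)): print(ray(c,*p,.044))
hsv=cv2.cvtColor(c['image'],cv2.COLOR_BGR2HSV); m=((hsv[...,0]<8)|(hsv[...,0]>172))&(hsv[...,1]>170)&(hsv[...,2]>110); m[:110]=0;m[190:]=0;m[:,:300]=0;m[:,360:]=0
q=np.argwhere(m); print(q.min(0),q.max(0),q.mean(0))
to(.4545,.308,.116,87.5)
"
```

```text
[0.45671736 0.31159945 0.113     ] [0.44882857 0.31165726 0.111     ] [0.46471173 0.31095083 0.111     ]
[0.46412728 0.33091364 0.044     ]
[0.52340895 0.32826735 0.044     ]
[0.52300777 0.28906903 0.044     ]
[0.46380189 0.29169924 0.044     ]
[136 317] [179 341] [156.12573099 329.30994152]
roll -0.001  tx 1.839 ty 0.247 tz 3.627 q6 2.16 h 87.5 pos [0.448  0.2715 0.1885] tip 0.022
```

Emit:
apply_moves([
  [0.3,0.06,0,0],
  [0.5,0.1,0,0],
  [0.5,0.1,0,0],
  [0.4,0.07,0,0],
  [0.18,0.03,0,0],
])

```text
clock: 59.28
eef_pos: [0.457, 0.3111, 0.1884]
tool_rot: [0.722, 0.692, 0.0, -0.0]
ft_force: [-0.1, 0.1, 0.6]
grip_width: 0.034
grasp_force: 0.0
```

Emit:
apply_moves([
  [0,0,0.3,0],
  [0,0,0.7,0],
  [0,0,0.8,0],
  [0,0,0.8,0],
  [0,0,0.5,0],
])

```text
clock: 59.7
eef_pos: [0.4556, 0.3086, 0.1243]
tool_rot: [0.722, 0.692, -0.001, -0.0]
ft_force: [0.2, -0.1, -0.1]
grip_width: 0.0343
grasp_force: 0.0
```

Emit:
apply_moves([
  [0,0,0.2,0],
  [0,0,0,0],
  [0,0,0,0],
  [0,0,0,0],
  [0,0,0,0],
])

```text
clock: 60.12
eef_pos: [0.4573, 0.3096, 0.1235]
tool_rot: [0.722, 0.692, 0.001, 0.0]
ft_force: [0.1, 0.3, -0.1]
grip_width: 0.0342
grasp_force: 0.0
```

```bash
python3 -c "
from h import *
to(.493,.309,.128,87.5)
"
```

```text
roll 0.000  tx 0.046 ty 1.786 tz -0.223 q6 2.21 h 87.5 pos [0.4573 0.3096 0.1235] tip 0.022
```

Emit:
apply_moves([
  [0,0.2,-0.05,0],
  [0,0.3,-0.05,0],
  [0,0.3,-0.05,0],
  [0,0.3,-0.05,0],
  [0,0.3,-0.02,0],
])

```text
clock: 60.53
eef_pos: [0.4853, 0.3081, 0.1272]
tool_rot: [0.722, 0.692, 0.0, -0.0]
ft_force: [-0.5, 0.4, 1.8]
grip_width: 0.0343
grasp_force: 0.8
```

Emit:
apply_moves([
  [0,0.2,0,0],
  [0,0.15,0,0],
  [0,0,0,0],
  [0,0,0,0],
  [0,0,0,0],
])

```text
clock: 60.95
eef_pos: [0.4917, 0.3076, 0.1267]
tool_rot: [0.722, 0.692, -0.0, 0.0]
ft_force: [0.4, 0.2, -0.8]
grip_width: 0.034
grasp_force: 0.0
```

Emit:
apply_moves([
  [0,0,0,0],
  [0,0,0,0],
  [0,0,0,0],
  [0,0,0,0],
  [0,0,0,0],
], claw=0.75)

```text
clock: 61.37
eef_pos: [0.4914, 0.3077, 0.1269]
tool_rot: [0.722, 0.692, -0.0, 0.0]
ft_force: [-0.8, -0.8, 0.3]
grip_width: 0.0211
grasp_force: 0.5
```

Emit:
apply_moves([
  [0,0,0,0],
  [0,0,0,0],
  [0,0,0,0],
  [0,0,0,0],
  [0,0,0,0],
], claw=0.815)

```text
clock: 61.78
eef_pos: [0.4916, 0.3077, 0.127]
tool_rot: [0.722, 0.692, 0.0, -0.0]
ft_force: [-0.7, 0.2, 0.1]
grip_width: 0.0157
grasp_force: 2.5
```

```bash
python3 -c "
from h import *
st(); to(.493,.309,.128,87.5)
"
```

```text
{'clock': 61.783, 'joint_pos': [0.559, 0.478, 0.011, 1.104, 0.0, 2.174], 'eef_pos': [0.492, 0.308, 0.127], 'tool_rot': [0.722, 0.692, 0.0, -0.0], 'ft_force': [-0.74, 0.218, 0.124], 'grip_width': 0.016, 'grasp_force': 2.474}
roll 0.000  tx 0.066 ty 0.069 tz -0.052 q6 2.17 h 87.5 pos [0.4916 0.3077 0.127 ] tip 0.022
```

Emit:
apply_moves([
  [0,0.06,0,0],
  [0,0,0,0],
  [0,0,0,0],
  [0,0,0,0],
  [0,0,0,0],
])

```text
clock: 62.2
eef_pos: [0.493, 0.3077, 0.1269]
tool_rot: [0.722, 0.692, 0.0, 0.0]
ft_force: [-0.5, -0.5, 0.6]
grip_width: 0.0156
grasp_force: 2.5
```

Emit:
apply_moves([
  [0,0,0,0],
  [0,0,0,0],
  [0,0,0,0],
  [0,0,0,0],
  [0,0,0,0],
], claw=0.6)

```text
clock: 62.62
eef_pos: [0.4928, 0.3076, 0.1268]
tool_rot: [0.722, 0.692, -0.0, 0.0]
ft_force: [0.6, -0.5, -0.5]
grip_width: 0.0341
grasp_force: 0.0
```

Emit:
apply_moves([
  [0,0,-0.3,0],
  [0,0,-0.6,0],
  [0,0,-1,0],
  [0,0,-1,0],
  [0,0,-1,0],
])

```text
clock: 63.03
eef_pos: [0.4926, 0.3076, 0.206]
tool_rot: [0.722, 0.692, -0.0, -0.0]
ft_force: [0.3, 0.5, 0.4]
grip_width: 0.0342
grasp_force: 0.0
```

Emit:
apply_moves([
  [-0.5,0,-0.5,0],
  [-0.8,0,0,0],
  [-0.6,0,0,0],
  [-0.1,0,0,0],
  [0,0,0,0],
])

```text
clock: 63.45
eef_pos: [0.4907, 0.2664, 0.2144]
tool_rot: [0.723, 0.691, -0.001, -0.0]
ft_force: [-0.2, -0.2, -0.1]
grip_width: 0.0342
grasp_force: 0.0
```

```bash
python3 -c "
from h import *
st()
c=snap('wrist','w10')
hsv=cv2.cvtColor(c['image'],cv2.COLOR_BGR2HSV); m=(((hsv[...,0]<5)|(hsv[...,0]>174))&(hsv[...,1]>190)&(hsv[...,2]>110)).astype(np.uint8)
n,l,s,ce=cv2.connectedComponentsWithStats(m); k=1+np.argmax(s[1:,4]); print(s[k],ce[k],'knob',ray(c,*ce[k],.122).round(4))
t=snap('top','top8')
a=c['image'][80:280,200:520]; b=cv2.resize(t['image'][130:260,150:310],None,fx=3,fy=3,interpolation=cv2.INTER_CUBIC)
o=np.zeros((400+200,640,3),np.uint8); o[:390,:480]=b; o[392:592,:320]=a; 
d=snap('side','side8')['image'][100:200,220:370]; o[392:592,325:625]=cv2.resize(d,(300,200)); cv2.imwrite('pics/fin.png',o)
"
```

```text
{'clock': 63.45, 'joint_pos': [0.497, 0.376, 0.091, 1.287, 0.0, 2.113], 'eef_pos': [0.491, 0.266, 0.214], 'tool_rot': [0.723, 0.691, -0.001, -0.0], 'ft_force': [-0.193, -0.243, -0.127], 'grip_width': 0.034, 'grasp_force': 0.0}
[315 130  10   1  10] [319.5 130. ] knob [0.4938 0.3226 0.122 ]
```

View pics/fin.png

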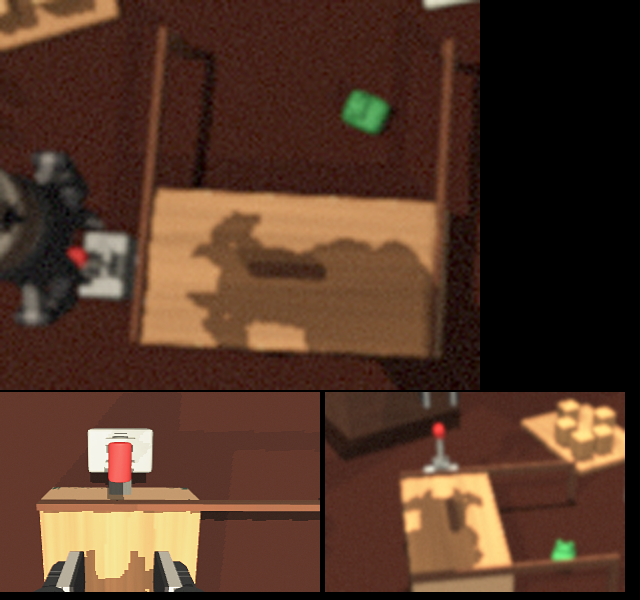

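The last view shows the cover shut. The knob, at crop pixel (119, 462), is centred over its block, and the lever stands upright in the side view. Nothing is touching the gripper, so I'm handing in.

```bash
python3 -c "
from h import *
print(bot.job_done())"
```

```text
the job is handed in; nothing more can be done
None
```

The rabbit, owl, frog and tortoise (no persimmon was seen) are side by side on the well floor, the cover is fully shut, the vent lever was then set upright, and the job was handed in at about 63 s; no verdict came back.

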